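# Zero the office coffee grinder and set it four clicks off the burrs

## Task

The coffee grinder on the desk has just been cleaned: turn the knurled ring on its top clockwise until the burrs touch, then back it off four clicks. Stand the small steel measuring cup with the long straight handle upright on the grinder's base, centred under the spout, so that it is ready to catch the grounds, and leave everything else on the desk where it is.

Things in the scene. Friction and masses are not known exactly. Their poses are not given: they have to be found in the camera images.
- grinder: Grey electric coffee grinder, fixed on the left or right of the desk, 286 mm tall to the top of its aluminium ring. Origin: on the desk under the ring's axis; z up; -x is its front (spout side), turned towards the robot's side (yaw within 0.4 rad). Motor column: x +20 to +76 mm, y -38 to +38, from the base up to the head. The body does not move.
- cup_rest (a point): On the top of the grinder's dark flat base plate, 25 mm above the desk, right under the spout: centre of a thin black disc 68 mm across. In the grinder's frame the plate spans x -100 to +85 mm, y -62 to +62; this point is at x -35.
- head_front (a point): Foremost point of the head's underside: grinder x -65 mm, 150 mm above the desk. The head spans x -65 to +76, y -53 to +53 mm, is round in front (radius 52), and its top is at 235 mm.
- spout (a point): Centre of the lower end of the spout, a 33 mm wide tube under the head: 35 mm in front of the ring's axis, 130 mm above the desk (105 mm above the base plate), 30 mm behind the head's front. Axes as the grinder's.
- ring_grip (a point): On the adjustment ring's axis, 272 mm above the desk: the height to grip. The knurled aluminium rim is an upright cylinder 60 mm wide, from 246 to 286 mm. Below it a toothed flange 84 mm wide, 236 to 246 mm, and behind (grinder x +53 to +76 mm) a pin housing up to 247 mm. The ring only turns, about the vertical.
- adjust_ring (a joint): Turn of the ring, rad: 0 = burrs touch, a hard stop (the black line on its rim then points to the grinder's front); grows anticlockwise seen from above (coarser) to 4.3. A spring pin clicks into 18 notches a turn, one every 0.349 rad (20 deg), one of them at 0; released near a notch the ring settles in it. Starts 3 to 7 clicks open. A click takes 0.15 N m.
- grounds_cup: Small plain steel measuring cup, loose, about 0.11 kg: a straight round cup, 58 mm across outside, 65 mm high, 3 mm wall, open at the top, with a straight level stick handle on its -x side. Origin: centre of its underside; z up. It starts upright near the front of the tray with its handle to the rear, between the two tins, where fingers have no room beside the handle.
- cup_rim (a point): Centre of the cup's mouth, 65 mm above its underside.
- cup_handle (a point): Where to hold the cup's stick handle: 95 mm from the cup's axis to its -x, 56 mm above its underside, mid-thickness. The handle is a level bar 12 mm wide (cup's y) and 8 mm thick, from the wall to 115 mm from the axis. Under the grinder's head a hand does not fit over the cup; held here, handle to the grinder's front, the hand stays in front of the head.
- tray: Shallow light wooden tray, fixed, 250 mm (x) by 300 mm (y), rim 16 mm high and 6 mm thick, floor 6 mm above the desk. Origin: centre of its underside; -x is its near side (yaw within 0.35 rad).
- mug: White ceramic mug on the tray, to the left (tray's +y) of the cup, 74 mm across, 85 mm high, its handle on its own +y side, to 74 mm from its axis. Leave it alone. Origin: centre of its underside, z up.
- sugar_jar: Glass jar with a steel lid on the tray, to the right (-y) of the cup, 62 mm across, 75 mm high. Leave it alone. Origin: centre of its underside, z up.
- coffee_tin: Steel tin with a paper band on the tray's rear half, left of the cup's handle, 72 mm across, 125 mm high. Leave it alone. Origin: centre of its underside, z up.
- tea_tin: Plain steel tin on the tray's rear half, right of the cup's handle, 72 mm across, 125 mm high. Leave it alone. Origin: centre of its underside, z up.
- stapler: Black stapler on the desk, 135 mm long (x) by 36 mm by 45 mm high. Leave it alone. Origin: centre of its underside, z up.
- note_block: Block of white notes on the desk, 76 by 76 by 24 mm high. Leave it alone. Origin: centre of its underside, z up.
- pen_pot: Black pot with pens on the desk, 72 mm across, 95 mm high, pens up to 140 mm. Leave it alone. Origin: centre of its underside, z up.
Things that resemble listed ones, but are neither listed nor needed, are in the scene too. Leave any pink or turquoise look-alike of the grounds_cup alone.

How it is judged:
By the outcome, as a careful person would: the job done as asked, in the order asked, and still so for the second after the job is handed in, with the robot touching nothing.
It also fails if it takes over 70 s, if anything falls off the work surface, if the arm or the gripper's body presses on something with over 40 N, if the wrist force passes 120 N, or if a joint passes its speed limit or range.

## Robot

A 7-joint arm with a two-finger parallel gripper is mounted at the origin on the work surface. World frame = base frame: x ahead of the robot, y to its left, z up, the work surface at z = 0. Lengths are in mm, angles in rad, forces in N, time in s.
With the tool pointing down it reaches from about 400 to 875 mm from the base axis. Payload 4.4 kg.
Tool frame: the origin (TCP) lies at the very end of the fingers, on their centre line; the grasp point (between the pads) lies 19 mm behind it; z points along the fingers, x is the direction in which the jaws open and shut, and the axes are right-handed (so a half turn about z gives the same grasp; the last joint's range is limited). The gripper opens to 85 mm and grips with 20 to 120 N. Pads are 22 mm wide; open, the fingers measure 114 mm over their backs; the gripper's body (76 mm by 85 mm) begins 54 mm behind the grasp point. The pads swing forward as they close: fully open they stand 13 mm farther back than shut.
Start: joints at [-1.405, 0.628, 0.038, 1.517, -0.027, 0.996, -0.02], TCP at [149.299, 632.635, 231.313] pointing down, gripper open.
Joint ranges: [-3.06, 3.06], [-0.37, 2.12], [-1.25, 1.32], [0.18, 2.47], [-1.1, 4.24], [0.23, 1.98], [-2.94, 2.94]. Speed limits (rad/s): [2.57, 2.57, 3.14, 3.14, 3.14, 3.14, 3.14].

## Interface

Orientations are given as [roll, pitch, yaw] about the fixed x, y, z axes, in that order (R = Rz(yaw) Ry(pitch) Rx(roll)).
In Python, from cell import telemetry, get_image, get_calibration, ctrl gives the robot as it stands. The module is installed in compiled form; this text tells all that it offers.
- The arm moves only by the tool arm_command, never from a script. Its arguments are lists of equal length, an entry for each row: "rot": the turn, a rotation vector about the world's x, y, z in degrees, a list of three; "slide": the shift along the world's x, y, z in mm, a list of three; "gripper": the finger opening in mm, from 0 to 85.4. A call has 1 to 5 rows; each row shifts and turns the pose as measured when the row begins; what a row does not reach is not made up. A row lasts 1/12 s, in which the tool goes at most 41.7 mm and 7.16 degrees, less where a joint would pass 70% of its speed; a pose out of reach is approached as far as the arm can. A call with a gripper value outside its range is refused whole. The fingers move at their own pace and stop on an object; the grip force is fixed at half the most. Time passes only in rows, so rows that do not move let the fingers close. It gives the time, the measured TCP pose, the force and the opening at its end, in the units of the state.
- telemetry.read_state(): the state, without advancing time (a new reading comes with each control period).
- get_image(name): name is "side" or "top" or "wrist"; returns (picture, depth): 400x640x3 uint8, red, green, blue; 400x640 float32, mm along the optical axis (not along the pixel's ray), 0 where there is no reading.
- get_calibration(name): a dict with "fx", "fy", "cx", "cy" (pixels), "D" ([k1, k2, p1, p2, k3] as OpenCV has them; the pictures are not rectified), "xyz" and "attitude" of the camera in the world. Camera axes: x right, y up, looking along -z (the intrinsics and any distortion apply to the point x, -y, -z); pixel columns grow to the right and rows downward; lengths in mm; the calibration is good to about 2 mm. A picture is of the moment at which its call begins: read the wrist's pose just before it. get_calibration takes no time and is no camera call; for the wrist camera it gives the pose at the moment of the call.
- ctrl.finish_job(): hands the job in, once; it reports no verdict.
The state is a dict: "clock": time; "qpos": joint angles; "qd": joint speeds; "tau": joint torques, N m; "eef_pos": TCP position; "tool_rot": TCP orientation; "force": force on the tool from outside, world axes, zero at the start; "torque": the same for the moment, N m; "width": finger opening in mm.
Only numpy, scipy, OpenCV 4.12 (cv2) and the standard library are available. Lean on these libraries where they do the work, as an engineer would, in place of code of your own. Each camera call takes 0.05 s, during which the arm holds its last target.

## Working session

There is one attempt and no reset: what is moved stays moved. The work goes in short steps, Python scripts to look and compute and a tool call to move; the robot and the scene stay as the last step left them, time stands still between calls to the robot, and variables do not carry over. Pictures are saved under pics/ and viewed, and the job is handed in when it is done.

Besides the shell and the picture viewer there is one more tool, called by a JSON object that holds its "op" and its "data", one argument or row to a line. arm_command: Moves the arm, as the interface text tells. Its arguments: {"type":"object","properties":{"rot":{"type":"array"},"slide":{"type":"array"},"gripper":{"type":"array"}},"required":["rot","slide","gripper"]}

```bash
ls; mkdir -p pics; python3 - <<'E'
from cell import telemetry, get_image, get_calibration
import cv2,numpy as np
print(telemetry.read_state())
for n in ["side","top","wrist"]:
    c=get_calibration(n);print(n,c)
    p,d=get_image(n)
    cv2.imwrite(f"pics/{n}0.png",p[:,:,::-1]); np.savez(f"pics/{n}0.npz",p=p,d=d)
E
```

```text
pics
{'clock': 0.0, 'qpos': array([-1.40480679,  0.62935245,  0.0384328 ,  1.51835726, -0.02700854,
        0.99627718, -0.02000426]), 'qd': array([-0.00152648, -0.00055742, -0.00102402,  0.00185958,  0.0009057 ,
       -0.00090726, -0.00070731]), 'tau': array([ 3.37352312e-04, -5.63415062e+01,  1.22609261e+00, -1.93446118e+01,
        1.09428767e-02,  1.03634759e-02,  1.88023165e-06]), 'eef_pos': array([149.14075303, 632.02905969, 230.3882435 ]), 'tool_rot': array([3.14158041e+00, 1.87656173e-03, 1.33900552e+00]), 'force': array([ 0.3460203 , -0.08222653,  0.96090315]), 'torque': array([-0.00833816, -0.04268174, -0.0262864 ]), 'width': 85.24071484383708}
side {'fx': 452.21955754433634, 'fy': 452.21955754433634, 'cx': 324.4691814352683, 'cy': 196.6123474177594, 'D': array([-0.05225285,  0.        ,  0.        ,  0.        ,  0.        ]), 'xyz': array([ -16.93535299,  833.49483301, 1458.19930897]), 'attitude': array([ 0.71284472,  0.00792135, -2.63411566])}
top {'fx': 429.0708963713532, 'fy': 429.0708963713532, 'cx': 315.26706161300353, 'cy': 201.28299586381723, 'D': array([-0.08520651,  0.        ,  0.        ,  0.        ,  0.        ]), 'xyz': array([ 268.1731944 , -145.00969857, 1922.59004112]), 'attitude': array([ 0.14947052,  0.01580823, -1.56757688])}
wrist {'fx': 314.9506494175912, 'fy': 314.9506494175912, 'cx': 321.90277032383574, 'cy': 201.99733186336226, 'D': array([-0.0500512,  0.       ,  0.       ,  0.       ,  0.       ]), 'xyz': array([ 75.57053228, 649.66974553, 373.77650445]), 'attitude': array([-0.30511451,  0.00148367,  1.33775051])}
```

View pics/side0.png

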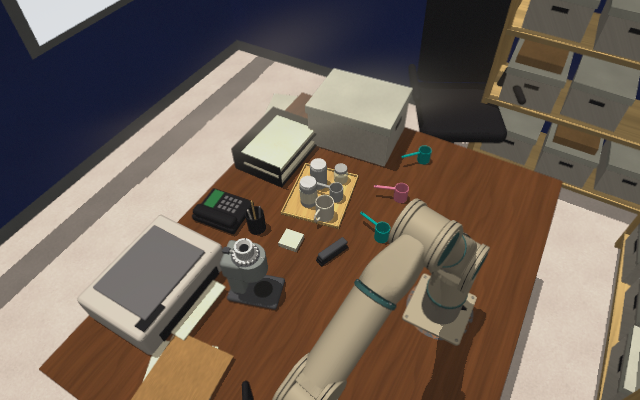

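View pics/top0.png

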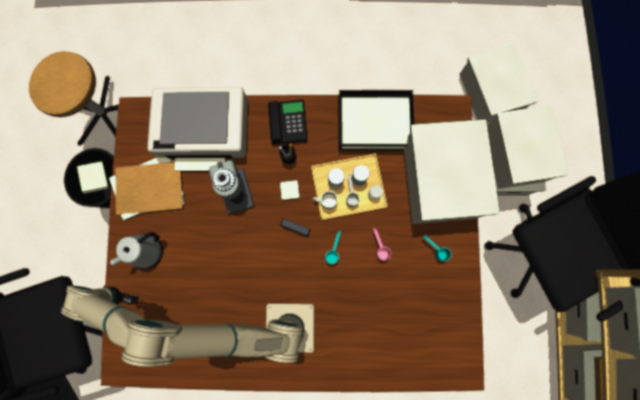

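View pics/wrist0.png

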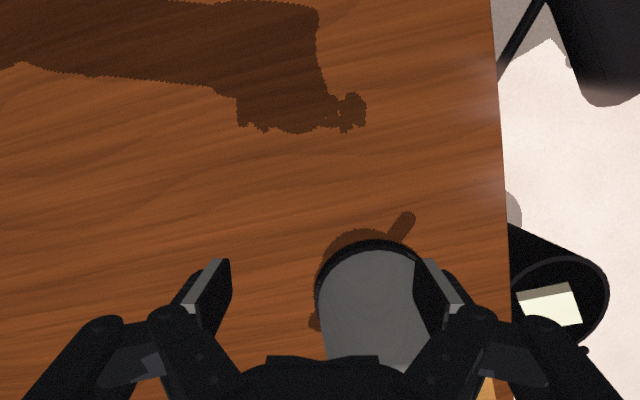

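```bash
cat > h.py <<'E'
import numpy as np, cv2
from scipy.spatial.transform import Rotation as R
def K(c): return np.array([[c['fx'],0,c['cx']],[0,c['fy'],c['cy']],[0,0,1.]])
def Rc(c): return R.from_euler('xyz',c['attitude']).as_matrix()
def rays(c,uv):
    n=cv2.undistortPoints(np.asarray(uv,float).reshape(-1,1,2),K(c),np.asarray(c['D'])).reshape(-1,2)
    return np.c_[n[:,0],-n[:,1],-np.ones(len(n))]@Rc(c).T   # depth 1 along axis
def plane(c,uv,z):
    r=rays(c,uv); s=(z-c['xyz'][2])/r[:,2]
    return c['xyz']+r*s[:,None]
def pts(c,d):
    v,u=np.mgrid[0:d.shape[0],0:d.shape[1]]
    r=rays(c,np.c_[u.ravel(),v.ravel()])
    P=c['xyz']+r*d.reshape(-1,1); P[d.ravel()<=0]=np.nan
    return P.reshape(*d.shape,3)
def proj(c,P):
    q=(np.asarray(P,float).reshape(-1,3)-c['xyz'])@Rc(c)
    q=np.c_[q[:,0],-q[:,1],-q[:,2]]
    return cv2.projectPoints(q,np.zeros(3),np.zeros(3),K(c),np.asarray(c['D']))[0].reshape(-1,2)
E
cat > a.py <<'E'
from h import *
from cell import get_calibration
for n,b in [("side",(200,130,440,320)),("top",(190,140,470,270))]:
    z=np.load(f"pics/{n}0.npz"); c=get_calibration(n); P=pts(c,z['d'])
    x0,y0,x1,y1=b
    im=cv2.resize(z['p'][y0:y1,x0:x1,::-1],None,fx=800/(x1-x0)*.99,fy=800/(x1-x0)*.99 if n=="top" else 3,interpolation=cv2.INTER_CUBIC) if n=="top" else cv2.resize(z['p'][y0:y1,x0:x1,::-1],None,fx=3.15,fy=3.15,interpolation=cv2.INTER_CUBIC)
    cv2.imwrite(f"pics/{n}_z.png",im)
    desk=P[(np.abs(P[...,2])<15)&(P[...,0]>100)&(P[...,0]<700)&(abs(P[...,1])<500)]
    print(n,"desk z",np.median(desk[:,2]))
    # ring top points
    m=(np.abs(P[...,2]-286)<8)&(P[...,0]>450)&(P[...,1]>150)&(P[...,1]<500)&(P[...,0]<800)
    q=P[m]; print(" ring",len(q),q.mean(0) if len(q) else 0,q.min(0) if len(q) else 0,q.max(0) if len(q) else 0)
    m=(np.abs(P[...,2]-25)<6)&(P[...,0]>400)&(P[...,1]>100)&(P[...,1]<500)&(P[...,0]<700)
    q=P[m]; print(" plate",len(q),q.min(0),q.max(0))
E
python3 a.py
```

```text
side desk z 0.5727325282128959
 ring 177 [609.94384395 253.40953951 284.22297474] [579.09864121 222.64113036 278.08848596] [641.44613075 286.27977137 292.95238162]
 plate 1073 [498.57967782 169.61802358  19.01013935] [699.71464669 499.9656136   30.98033629]
top desk z -0.7913070031768257
 ring 104 [609.93293883 251.66357431 283.75584388] [578.76192086 220.81803827 278.09484977] [639.81688787 280.5736077  292.9100563 ]
 plate 447 [500.28147494 165.91281176  19.05281909] [698.57966509 499.61878588  30.84480554]
```

```bash
ls -la pics | head -30
```

```text
total 7056
drwxr-xr-x 2 agent agent    4096 Dec  7 14:37 .
drwxr-xr-x 3 agent agent    4096 Dec  7 14:37 ..
-rw-r--r-- 1 agent agent 1792490 Dec  7 14:36 side0.npz
-rw-r--r-- 1 agent agent  344586 Dec  7 14:36 side0.png
-rw-r--r-- 1 agent agent  513042 Dec  7 14:37 side_z.png
-rw-r--r-- 1 agent agent 1792490 Dec  7 14:36 top0.npz
-rw-r--r-- 1 agent agent  299076 Dec  7 14:36 top0.png
-rw-r--r-- 1 agent agent  260649 Dec  7 14:37 top_z.png
-rw-r--r-- 1 agent agent 1792490 Dec  7 14:36 wrist0.npz
-rw-r--r-- 1 agent agent  404197 Dec  7 14:36 wrist0.png
```

View pics/side_z.png

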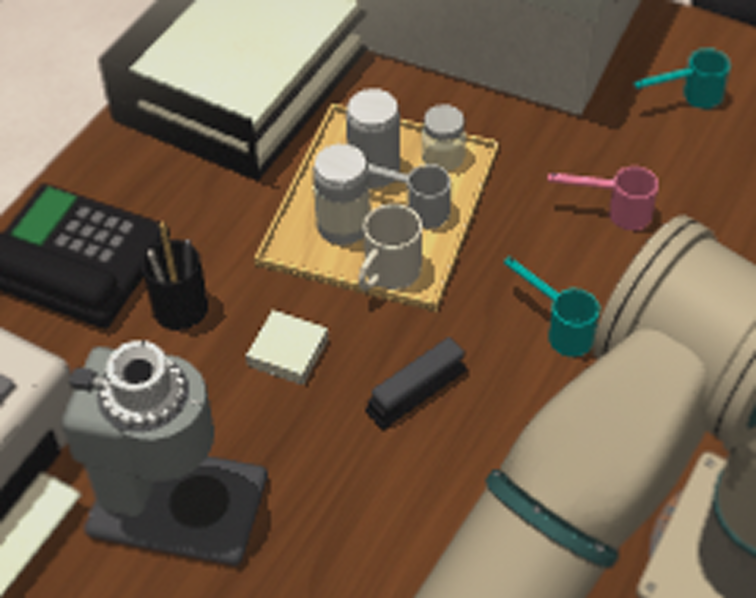

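View pics/top_z.png

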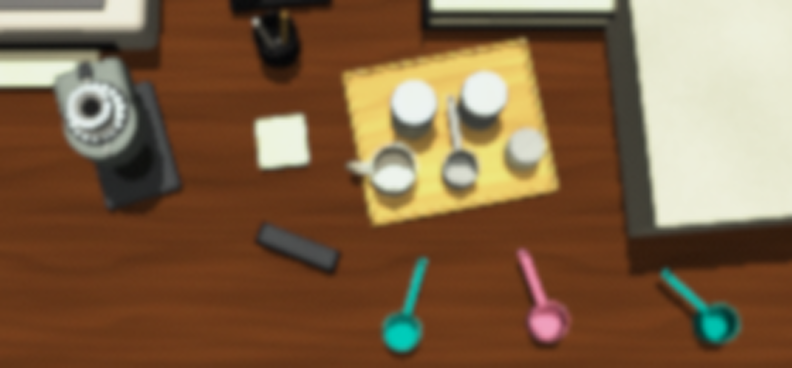

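```bash
cat > b.py <<'E'
from h import *
from cell import get_calibration
for n in ("side","top"):
    z=np.load(f"pics/{n}0.npz"); c=get_calibration(n); P=pts(c,z['d']); p=z['p'].astype(int)
    # plate: dark grey at z~25
    m=(np.abs(P[...,2]-25)<5)&(P[...,0]>460)&(P[...,0]<700)&(P[...,1]>150)&(P[...,1]<340)&(p.max(2)<90)&(p.max(2)-p.min(2)<25)
    m=cv2.morphologyEx(m.astype(np.uint8),cv2.MORPH_OPEN,np.ones((2,2)))
    q=P[m>0][:,:2].astype(np.float32); print(n,"plate",len(q),cv2.minAreaRect(q))
    for y in []:pass
    # head at 235
    m=(np.abs(P[...,2]-235)<4)&(P[...,0]>500)&(P[...,0]<720)&(P[...,1]>170)&(P[...,1]<340)
    q=P[m][:,:2].astype(np.float32); print(" head",len(q),cv2.minAreaRect(q))
    # tray objects by height
    T=(P[...,0]>440)&(P[...,0]<760)&(P[...,1]>-330)&(P[...,1]<60)
    for nm,h in [("tins",125),("mug",85),("jar",75),("cuprim",71)]:
        hh=h+6 if nm!="cuprim" else 71
        m=T&(np.abs(P[...,2]-hh)<4)
        k,l,st,ce=cv2.connectedComponentsWithStats(m.astype(np.uint8))
        for i in range(1,k):
            if st[i,4]<15: continue
            q=P[l==i][:,:2]; (cx,cy),r=cv2.minEnclosingCircle(q.astype(np.float32)); print("  ",nm,st[i],"mean",q.mean(0).round(1),"circ",round(cx,1),round(cy,1),round(r,1))
    m=T&(np.abs(P[...,2]-22)<4)&(p[...,0]-p[...,2]>30)
    q=P[m][:,:2].astype(np.float32);print(" tray",len(q),cv2.minAreaRect(q))
E
python3 b.py
```

```text
side plate 854 ((598.0191650390625, 254.38661193847656), (180.18524169921875, 119.63742065429688), 19.106691360473633)
 head 438 ((613.7998657226562, 256.82452392578125), (135.6801300048828, 103.9669189453125), 18.01484489440918)
   tins [310 159  16  12 105] mean [ 661.  -302.6] circ 661.5 -305.2 33.4
   tins [300 176  16  14 128] mean [ 648.3 -199.7] circ 645.5 -199.9 35.7
   mug [315 195  14  15  35] mean [ 567.2 -159.1] circ 558.4 -168.1 38.9
   jar [310 173  11   7  17] mean [ 660.1 -279.5] circ 662.2 -283.4 26.1
   jar [323 205  11   7  15] mean [ 529.2 -153.9] circ 531.9 -160.0 23.9
   jar [252 220   9   4  17] mean [740.7  35.6] circ 742.1 34.6 16.2
   cuprim [328 187  12   7  17] mean [ 561.2 -254. ] circ 563.0 -263.0 25.9
   cuprim [300 194  11   6  19] mean [ 646.1 -169.5] circ 646.0 -173.3 23.0
 tray 80 ((602.7191772460938, -151.75479125976562), (248.8408966064453, 378.38897705078125), 10.917863845825195)
top plate 227 ((593.4570922851562, 247.25694274902344), (173.6243438720703, 113.8433837890625), 21.473318099975586)
 head 269 ((614.485107421875, 253.88491821289062), (136.77137756347656, 102.59849548339844), 20.137500762939453)
   tins [354 166  12  15  93] mean [ 659.8 -306. ] circ 661.4 -308.3 32.5
   tins [329 169  15  15 117] mean [ 646.6 -203.7] circ 648.1 -203.8 33.2
 tray 70 ((604.3380126953125, -166.74363708496094), (248.22744750976562, 365.4356994628906), 11.551456451416016)
```

{"op": "arm_command", "data": {
  "rot": [
    [0,0,0],
    [0,0,0],
    [0,0,0],
    [0,0,0],
    [0,0,0]
  ],
  "slide": [
    [24,-24,22],
    [24,-24,22],
    [24,-24,22],
    [24,-24,22],
    [24,-24,22]
  ],
  "gripper": [85,85,85,85,85]
}}

```text
clock: 0.57
eef_pos: [260.2, 509.3, 334.7]
tool_rot: [-3.133, 0.016, 1.357]
force: [1.2, 0.4, 0.4]
width: 85.1
```

{"op": "arm_command", "data": {
  "rot": [
    [0,0,0],
    [0,0,0],
    [0,0,0],
    [0,0,0],
    [0,0,0]
  ],
  "slide": [
    [30,-27,8],
    [30,-27,8],
    [30,-27,8],
    [30,-27,8],
    [30,-27,8]
  ],
  "gripper": [85,85,85,85,85]
}}

```text
clock: 0.98
eef_pos: [411.1, 371.9, 379.6]
tool_rot: [-3.134, 0.01, 1.362]
force: [0.8, 0.6, -0.2]
width: 85.3
```

{"op": "arm_command", "data": {
  "rot": [
    [0,0,0],
    [0,0,0],
    [0,0,0],
    [0,0,0],
    [0,0,0]
  ],
  "slide": [
    [31,-27,4],
    [31,-27,4],
    [31,-27,4],
    [31,-27,4],
    [31,-27,4]
  ],
  "gripper": [85,85,85,85,85]
}}

```text
clock: 1.4
eef_pos: [565.7, 234.1, 400.9]
tool_rot: [-3.134, 0.008, 1.363]
force: [1.0, 0.7, -0.8]
width: 85.0
```

```bash
cat > snap.py <<'E'
import sys
from cell import telemetry, get_image, get_calibration
from h import *
n,name=sys.argv[1:3]
c=get_calibration(n); s=telemetry.read_state(); p,d=get_image(n)
cv2.imwrite(f"pics/{name}.png",p[:,:,::-1]); np.savez(f"pics/{name}.npz",p=p,d=d,**{k:np.array(v) for k,v in c.items()})
print(s['clock'],s['eef_pos'].round(1),s['tool_rot'].round(3),s['qpos'].round(2),s['torque'].round(2))
E
python3 snap.py wrist w1
```

```text
1.4 [565.7 234.1 400.9] [-3.134  0.008  1.363] [-0.54  0.45  0.16  1.36 -0.07  1.35  0.99] [ 0.02 -0.07 -0.02]
```

View pics/w1.png

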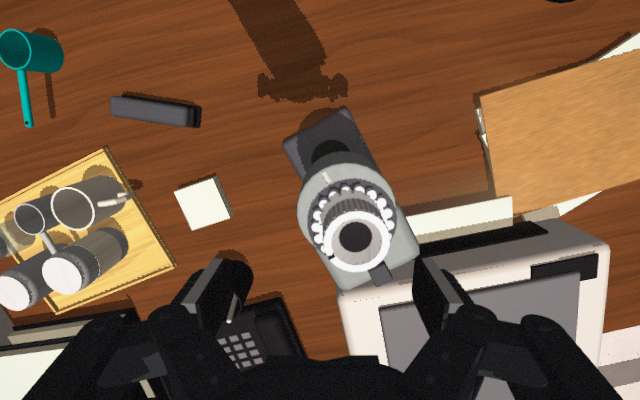

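```bash
cat > c.py <<'E'
from h import *
z=np.load("pics/w1.npz"); c={k:z[k] for k in('fx','fy','cx','cy','D','xyz','attitude')}; P=pts(c,z['d'])
def reg(zc,t,x0,x1,y0,y1):
    m=(np.abs(P[...,2]-zc)<t)&(P[...,0]>x0)&(P[...,0]<x1)&(P[...,1]>y0)&(P[...,1]<y1); return m
m=reg(286,5,560,660,200,300); q=P[m][:,:2].astype(np.float32); print("ring",len(q),np.median(P[m][:,2]),cv2.minEnclosingCircle(q),q.mean(0))
m=reg(25,5,470,640,150,340); p=z['p'].astype(int); m&=(p.max(2)<100)
q=P[m][:,:2].astype(np.float32); print("plate",len(q),cv2.minAreaRect(q))
m=reg(235,3,520,720,150,340); q=P[m][:,:2].astype(np.float32); print("head",len(q),cv2.minAreaRect(q))
cv2.imwrite("pics/w1z.png",cv2.resize(z['p'][90:300,240:460,::-1],None,fx=2.8,fy=2.8,interpolation=cv2.INTER_CUBIC))
E
python3 c.py
```

```text
ring 2053 286.2154365334069 ((612.1285400390625, 254.17410278320312), 30.550172805786133) [611.61005 254.43037]
plate 2897 ((577.91162109375, 242.91018676757812), (124.77516174316406, 123.7674789428711), 17.159208297729492)
head 4754 ((616.7932739257812, 255.26087951660156), (136.88531494140625, 103.725830078125), 16.754634857177734)
```

View pics/w1z.png

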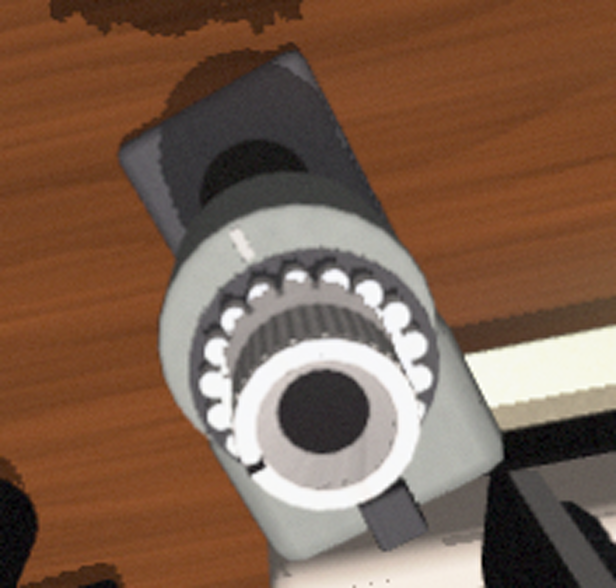

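```bash
python3 - <<'E'
from h import *
z=np.load("pics/w1.npz"); c={k:z[k] for k in('fx','fy','cx','cy','D','xyz','attitude')}
p=plane(c,[[240+255/2.8,90+468/2.8],[240+243/2.8,90+245/2.8],[240+120/2.8,90+152/2.8],[240+295/2.8,90+48/2.8]],286)
print(p); d=p[0,:2]-[612,254.3]; print(np.degrees(np.arctan2(*d[::-1])))
w=plane(c,[[240+234/2.8,90+230/2.8],[240+252/2.8,90+260/2.8]],235)[:,:2]; d=w[1]-w[0];print(w,np.degrees(np.arctan2(*d[::-1])), np.degrees(np.arctan2(*([612,254.3]-w[0])[::-1])))
e=plane(c,[[240+120/2.8,90+152/2.8],[240+295/2.8,90+48/2.8]],25)[:,:2];print(e,e[1]-e[0])
E
```

```text
[[623.21481469 229.38094707 286.        ]
 [549.97709502 240.58255911 286.        ]
 [515.42654566 211.12968354 286.        ]
 [497.31590909 266.50326385 286.        ]]
-65.76988207521748
[[555.18418099 236.5978287 ]
 [567.29259278 240.68433441]] 18.649185036127246 17.305528579572016
[[538.06638717 171.44029368]
 [501.69232844 282.65459881]] [-36.37405873 111.21430513]
```

{"op": "arm_command", "data": {
  "rot": [
    [0,0,0],
    [0,0,0],
    [0,0,0],
    [0,0,0],
    [0,0,0]
  ],
  "slide": [
    [23,10,-20],
    [23,10,-20],
    [0,0,-20],
    [0,0,-15],
    [0,0,0]
  ],
  "gripper": [85,85,85,85,85]
}}

```text
clock: 1.87
eef_pos: [625.5, 236.9, 323.0]
tool_rot: [3.137, 0.015, 1.336]
force: [-1.4, -1.1, -0.3]
width: 84.9
```

{"op": "arm_command", "data": {
  "rot": [
    [0,0,0],
    [0,0,0],
    [0,0,0]
  ],
  "slide": [
    [-14,17,-5],
    [0,0,0],
    [0,0,0]
  ],
  "gripper": [85,85,85]
}}

```text
clock: 2.12
eef_pos: [610.4, 253.5, 317.0]
tool_rot: [3.139, 0.018, 1.334]
force: [0.6, -0.5, -0.2]
width: 85.1
```

{"op": "arm_command", "data": {
  "rot": [
    [1,0,0],
    [0,0,0],
    [0,0,0],
    [0,0,0],
    [0,0,0]
  ],
  "slide": [
    [1,0,-22],
    [0,0,-22],
    [0,0,-18],
    [0,0,0],
    [0,0,0]
  ],
  "gripper": [85,85,85,85,85]
}}

```text
clock: 2.53
eef_pos: [612.1, 256.7, 259.4]
tool_rot: [3.137, -0.007, 1.338]
force: [-0.6, -0.0, 0.8]
width: 85.3
```

{"op": "arm_command", "data": {
  "rot": [
    [0,0,0],
    [0,0,0],
    [0,0,0],
    [0,0,0],
    [0,0,0]
  ],
  "slide": [
    [0,-3,-6],
    [0,0,0],
    [0,0,0],
    [0,0,0],
    [0,0,0]
  ],
  "gripper": [85,58,56,54,54]
}}

```text
clock: 2.95
eef_pos: [613.8, 254.5, 257.6]
tool_rot: [3.133, -0.011, 1.339]
force: [1.1, 1.1, -7.3]
width: 58.8
```

{"op": "arm_command", "data": {
  "rot": [
    [0,0,0],
    [0,0,0],
    [0,0,0]
  ],
  "slide": [
    [0,0,0],
    [0,0,0],
    [0,0,0]
  ],
  "gripper": [50,50,50]
}}

```text
clock: 3.2
eef_pos: [613.8, 254.5, 257.5]
tool_rot: [3.133, -0.01, 1.339]
force: [0.3, -0.2, -2.1]
width: 58.6
```

{"op": "arm_command", "data": {
  "rot": [
    [0,0,-6],
    [0,0,-6],
    [0,0,-6],
    [0,0,-6],
    [0,0,-6]
  ],
  "slide": [
    [0,0,0],
    [0,0,0],
    [0,0,0],
    [0,0,0],
    [0,0,0]
  ],
  "gripper": [50,50,50,50,50]
}}

```text
clock: 3.62
eef_pos: [613.4, 253.6, 257.5]
tool_rot: [3.134, -0.009, 0.794]
force: [0.2, -0.8, -3.3]
width: 58.2
```

```bash
cat > st.py <<'E'
from cell import telemetry
import numpy as np
s=telemetry.read_state(); print(s['clock'],s['eef_pos'].round(1),np.degrees(s['tool_rot']).round(2),'F',s['force'].round(1),'T',s['torque'].round(2),s['width'].round(1),'q7',s['qpos'][6].round(2))
E
python3 st.py
```

```text
Traceback (most recent call last):
  File "st.py", line 3, in <module>
    s=telemetry.read_state(); print(s['clock'],s['eef_pos'].round(1),np.degrees(s['tool_rot']).round(2),'F',s['force'].round(1),'T',s['torque'].round(2),s['width'].round(1),'q7',s['qpos'][6].round(2))
                                                                                                                                                         ^^^^^^^^^^^^^^^^
AttributeError: 'float' object has no attribute 'round'
```

{"op": "arm_command", "data": {
  "rot": [
    [0,0,-6],
    [0,0,-6],
    [0,0,-6],
    [0,0,-6],
    [0,0,-6]
  ],
  "slide": [
    [0,0,0],
    [0,0,0],
    [0,0,0],
    [0,0,0],
    [0,0,0]
  ],
  "gripper": [50,50,50,50,50]
}}

```text
clock: 4.03
eef_pos: [612.6, 253.0, 257.5]
tool_rot: [3.134, -0.007, 0.245]
force: [0.2, 0.6, -2.6]
width: 58.3
```

{"op": "arm_command", "data": {
  "rot": [
    [0,0,-5],
    [0,0,-5],
    [0,0,-5],
    [0,0,-5],
    [0,0,0]
  ],
  "slide": [
    [0,0,0],
    [0,0,0],
    [0,0,0],
    [0,0,0],
    [0,0,0]
  ],
  "gripper": [50,50,50,50,50]
}}

```text
clock: 4.45
eef_pos: [611.8, 252.8, 257.5]
tool_rot: [3.132, -0.007, -0.124]
force: [-1.1, -0.3, -2.0]
width: 58.4
```

```bash
sed -i "s/s\['width'\].round(1)/round(float(s['width']),1)/" st.py; python3 st.py
```

```text
4.45 [611.8 252.8 257.5] [179.47  -0.37  -7.11] F [-1.1 -0.3 -2. ] T [-0.08 -0.23 -0.04] 58.4 q7 -0.25
```

{"op": "arm_command", "data": {
  "rot": [
    [0,0,-3],
    [0,0,-3],
    [0,0,-3],
    [0,0,-3]
  ],
  "slide": [
    [0,0,0],
    [0,0,0],
    [0,0,0],
    [0,0,0]
  ],
  "gripper": [50,50,50,50]
}}

```text
clock: 4.78
eef_pos: [611.1, 252.1, 257.5]
tool_rot: [3.13, -0.006, -0.327]
force: [0.4, -1.0, -1.7]
width: 58.4
```

```bash
python3 st.py
```

```text
4.7833 [611.1 252.1 257.5] [179.31  -0.35 -18.71] F [ 0.4 -1.  -1.7] T [-0.33 -0.15  2.93] 58.4 q7 -0.42
```

{"op": "arm_command", "data": {
  "rot": [
    [0,0,-3],
    [0,0,-3]
  ],
  "slide": [
    [0,0,0],
    [0,0,0]
  ],
  "gripper": [50,50]
}}

```text
clock: 4.95
eef_pos: [612.0, 255.0, 257.6]
tool_rot: [3.133, -0.008, -0.42]
force: [1.5, -1.6, -3.9]
width: 58.1
```

```bash
python3 st.py
```

```text
4.95 [612.  255.  257.6] [179.49  -0.45 -24.06] F [ 1.5 -1.6 -3.9] T [-0.29 -0.32  1.74] 58.1 q7 -0.51
```

{"op": "arm_command", "data": {
  "rot": [
    [0,0,0],
    [0,0,0],
    [0,0,0],
    [0,0,0],
    [0,0,0]
  ],
  "slide": [
    [0,0,0],
    [0,0,0],
    [0,0,0],
    [0,0,0],
    [0,0,0]
  ],
  "gripper": [85,85,85,85,85]
}}

```text
clock: 5.37
eef_pos: [612.5, 255.8, 259.0]
tool_rot: [3.135, -0.008, -0.411]
force: [0.4, -0.2, 0.4]
width: 85.0
```

{"op": "arm_command", "data": {
  "rot": [
    [0,0,0],
    [0,0,0],
    [0,0,0],
    [0,0,0],
    [0,0,0]
  ],
  "slide": [
    [0,0,20],
    [0,0,30],
    [0,0,30],
    [0,0,20],
    [0,0,0]
  ],
  "gripper": [85,85,85,85,85]
}}

```text
clock: 5.78
eef_pos: [610.6, 253.6, 362.1]
tool_rot: [3.131, -0.005, -0.411]
force: [0.3, -1.0, 0.9]
width: 85.0
```

```bash
python3 snap.py wrist w2
```

```text
5.7833 [610.6 253.6 362.1] [ 3.131 -0.005 -0.411] [-0.79  0.62  0.67  1.3  -0.37  1.35 -0.55] [-0.03 -0.06  0.05]
```

View pics/w2.png

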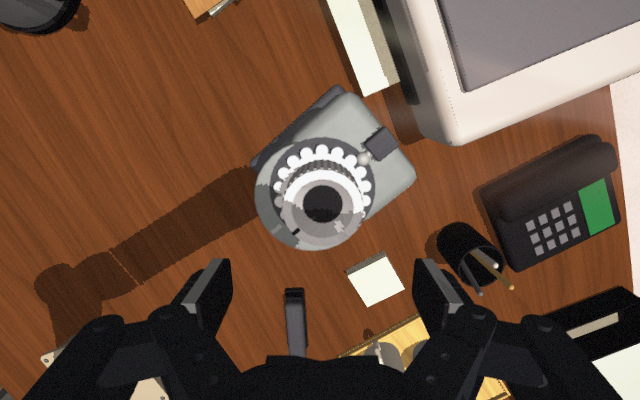

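```bash
python3 - <<'E'
from h import *
z=np.load("pics/w2.npz")
cv2.imwrite("pics/w2z.png",cv2.resize(z['p'][130:260,240:420,::-1],None,fx=4,fy=4,interpolation=cv2.INTER_CUBIC))
c={k:z[k] for k in('fx','fy','cx','cy','D','xyz','attitude')}; P=pts(c,z['d'])
m=(abs(P[...,2]-286)<5)&(abs(P[...,0]-612)<50)&(abs(P[...,1]-254)<50);q=P[m][:,:2].astype(np.float32);print(cv2.minEnclosingCircle(q),len(q))
E
```

```text
((612.5372924804688, 254.700439453125), 30.470802307128906) 2968
```

View pics/w2z.png

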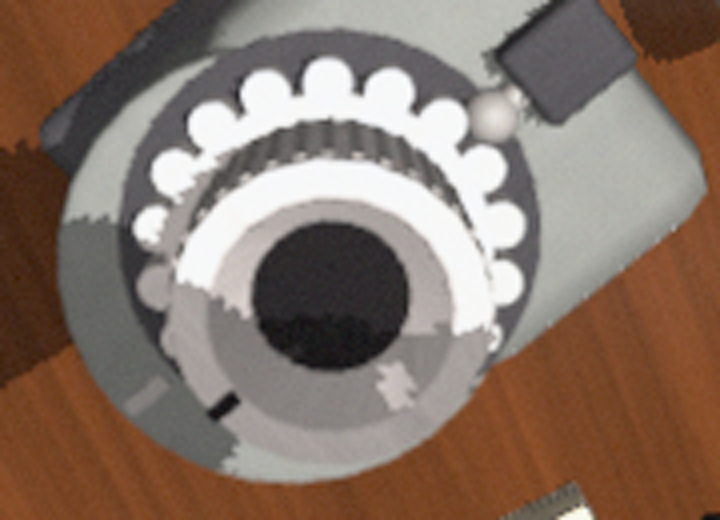

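```bash
python3 - <<'E'
from h import *
z=np.load("pics/w2.npz");c={k:z[k] for k in('fx','fy','cx','cy','D','xyz','attitude')}
a=lambda d:np.degrees(np.arctan2(d[1],d[0]))
o=np.array([612.5,254.7])
l=plane(c,[[240+224/4,130+405/4],[240+211/4,130+414/4],[240+236/4,130+397/4]],286)[:,:2]
print([a(x-o) for x in l],a(l[2]-l[1]))
w=plane(c,[[240+150/4,130+395/4],[240+130/4,130+408/4],[240+166/4,130+381/4]],235)[:,:2]
print([a(x-o) for x in w],a(w[2]-w[1]))
E
```

```text
[np.float64(-161.1751822205809), np.float64(-161.81909566050413), np.float64(-160.32500060495667)] 12.245073021584831
[np.float64(-161.21199718051986), np.float64(-161.98787358381256), np.float64(-161.1916497190805)] 14.387215407884701
```

{"op": "arm_command", "data": {
  "rot": [
    [0,0,0],
    [0,0,0],
    [0,0,0],
    [0,0,0],
    [0,0,0]
  ],
  "slide": [
    [2,1,-30],
    [0,0,-30],
    [0,0,-24],
    [0,0,-8],
    [0,0,0]
  ],
  "gripper": [85,85,85,85,85]
}}

```text
clock: 6.25
eef_pos: [610.7, 253.1, 263.8]
tool_rot: [3.131, -0.003, -0.411]
force: [0.7, -0.0, 0.3]
width: 84.9
```

{"op": "arm_command", "data": {
  "rot": [
    [0,0,0],
    [0,0,0],
    [0,0,0],
    [0,0,0],
    [0,0,0]
  ],
  "slide": [
    [2,2,-8],
    [0,0,0],
    [0,0,0],
    [0,0,0],
    [0,0,0]
  ],
  "gripper": [85,50,50,50,50]
}}

```text
clock: 6.67
eef_pos: [612.3, 255.6, 256.2]
tool_rot: [3.13, -0.001, -0.41]
force: [1.7, -1.2, -8.7]
width: 58.5
```

{"op": "arm_command", "data": {
  "rot": [
    [0,0,0],
    [0,0,0],
    [0,0,0]
  ],
  "slide": [
    [0,0,0],
    [0,0,0],
    [0,0,0]
  ],
  "gripper": [50,50,50]
}}

```text
clock: 6.92
eef_pos: [612.3, 255.7, 256.1]
tool_rot: [3.13, -0.002, -0.41]
force: [-0.7, 0.0, -3.8]
width: 58.2
```

```bash
python3 st.py
```

```text
6.9167 [612.3 255.7 256.1] [ 1.7936e+02 -9.0000e-02 -2.3490e+01] F [-0.7  0.  -3.8] T [-0.    0.07  0.02] 58.2 q7 -0.5
```

Start yaw −23.5°, target +56.5°.

{"op": "arm_command", "data": {
  "rot": [
    [0,0,5],
    [0,0,5],
    [0,0,5],
    [0,0,5],
    [0,0,5]
  ],
  "slide": [
    [0,0,0],
    [0,0,0],
    [0,0,0],
    [0,0,0],
    [0,0,0]
  ],
  "gripper": [50,50,50,50,50]
}}

```text
clock: 7.33
eef_pos: [612.0, 255.7, 256.2]
tool_rot: [3.13, -0.001, 0.043]
force: [0.4, 0.3, -3.6]
width: 58.3
```

{"op": "arm_command", "data": {
  "rot": [
    [0,0,5],
    [0,0,5],
    [0,0,5],
    [0,0,5],
    [0,0,5]
  ],
  "slide": [
    [0,0,0],
    [0,0,0],
    [0,0,0],
    [0,0,0],
    [0,0,0]
  ],
  "gripper": [50,50,50,50,50]
}}

```text
clock: 7.75
eef_pos: [611.5, 255.6, 256.1]
tool_rot: [3.13, -0.001, 0.5]
force: [-0.2, 1.0, -3.8]
width: 58.4
```

{"op": "arm_command", "data": {
  "rot": [
    [0,0,5],
    [0,0,5],
    [0,0,5],
    [0,0,4],
    [0,0,0]
  ],
  "slide": [
    [0,0,0],
    [0,0,0],
    [0,0,0],
    [0,0,0],
    [0,0,0]
  ],
  "gripper": [50,50,50,50,50]
}}

```text
clock: 8.17
eef_pos: [611.2, 255.5, 256.1]
tool_rot: [3.132, -0.001, 0.849]
force: [-0.3, 1.2, -4.5]
width: 58.4
```

```bash
python3 st.py
```

```text
8.1667 [611.2 255.5 256.1] [ 1.7944e+02 -7.0000e-02  4.8640e+01] F [-0.3  1.2 -4.5] T [0.21 0.06 0.01] 58.4 q7 0.56
```

Turned 72.1°; 7.9° left.

{"op": "arm_command", "data": {
  "rot": [
    [0,0,4],
    [0,0,4],
    [0,0,0]
  ],
  "slide": [
    [0,0,0],
    [0,0,0],
    [0,0,0]
  ],
  "gripper": [50,50,50]
}}

```text
clock: 8.42
eef_pos: [611.1, 255.4, 256.2]
tool_rot: [3.132, -0.001, 0.987]
force: [-0.9, 0.4, -4.0]
width: 58.6
```

```bash
python3 st.py
```

```text
8.4167 [611.1 255.4 256.2] [ 1.7946e+02 -8.0000e-02  5.6580e+01] F [-0.9  0.4 -4. ] T [ 0.22  0.09 -0.02] 58.6 q7 0.68
```

{"op": "arm_command", "data": {
  "rot": [
    [0,0,0],
    [0,0,0],
    [0,0,0],
    [0,0,0],
    [0,0,0]
  ],
  "slide": [
    [0,0,0],
    [0,0,0],
    [0,0,0],
    [0,0,0],
    [0,0,0]
  ],
  "gripper": [85,85,85,85,85]
}}

```text
clock: 8.83
eef_pos: [614.0, 254.8, 259.2]
tool_rot: [3.127, -0.006, 0.977]
force: [-0.8, -0.7, 0.5]
width: 85.0
```

{"op": "arm_command", "data": {
  "rot": [
    [0,0,0],
    [0,0,0],
    [0,0,0],
    [0,0,0],
    [0,0,0]
  ],
  "slide": [
    [0,0,20],
    [0,0,35],
    [0,0,35],
    [0,0,20],
    [0,0,0]
  ],
  "gripper": [85,85,85,85,85]
}}

```text
clock: 9.25
eef_pos: [612.6, 253.8, 373.0]
tool_rot: [3.127, -0.003, 0.973]
force: [0.3, -0.2, 0.6]
width: 84.4
```

```bash
python3 snap.py wrist w3; python3 - <<'E'
from h import *
z=np.load("pics/w3.npz")
c={k:z[k] for k in('fx','fy','cx','cy','D','xyz','attitude')}
u,v=proj(c,[612.5,254.7,286])[0].astype(int); print(u,v)
cv2.imwrite("pics/w3z.png",cv2.resize(z['p'][v-65:v+65,u-90:u+90,::-1],None,fx=4,fy=4,interpolation=cv2.INTER_CUBIC))
E
```

```text
9.25 [612.6 253.8 373. ] [ 3.127e+00 -3.000e-03  9.730e-01] [-0.59  0.55  0.27  1.28 -0.14  1.32  0.65] [ 0.01 -0.02  0.03]
321 203
```

View pics/w3z.png

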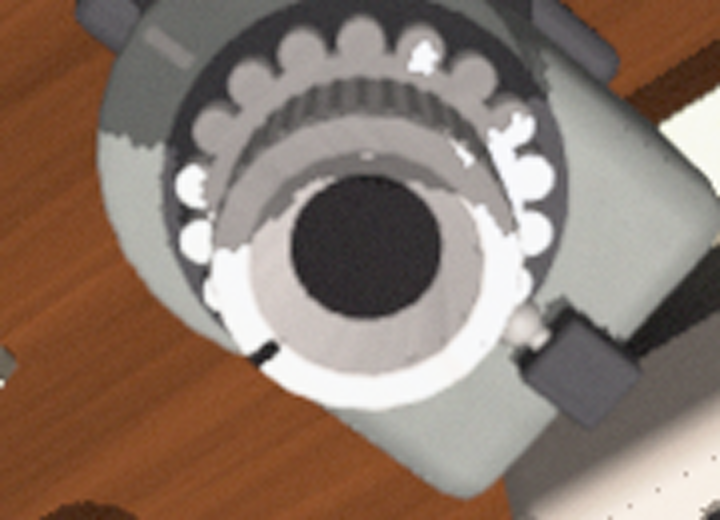

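```bash
python3 - <<'E'
from h import *
z=np.load("pics/w3.npz");c={k:z[k] for k in('fx','fy','cx','cy','D','xyz','attitude')}
a=lambda d:np.degrees(np.arctan2(d[1],d[0]))
P=pts(c,z['d'])
m=(abs(P[...,2]-286)<5)&(abs(P[...,0]-612)<50)&(abs(P[...,1]-254)<50);q=P[m][:,:2].astype(np.float32);o,r=cv2.minEnclosingCircle(q);o=np.array(o);print(o,r)
f=lambda x,y:(231+x/4,138+y/4)
l=plane(c,[f(263,353)],286)[0,:2]
w=plane(c,[f(170,45)],235)[0,:2]
print(a(l-o),a(w-o),a(l-o)-a(w-o))
# tray scene from original side/top for cup
E
```

```text
[612.94122314 254.14581299] 30.51158332824707
-81.71730721236011 -163.30203614020104 81.58472892784093
```

{"op": "arm_command", "data": {
  "rot": [
    [0,0,-4],
    [0,0,-4],
    [0,0,-4],
    [0,0,-4],
    [0,0,-4]
  ],
  "slide": [
    [-5,-38,0],
    [-5,-38,0],
    [-5,-38,0],
    [-5,-38,0],
    [-5,-38,0]
  ],
  "gripper": [85,85,85,85,85]
}}

```text
clock: 9.72
eef_pos: [582.5, 71.1, 364.5]
tool_rot: [3.137, -0.002, 0.629]
force: [0.6, -0.0, 0.1]
width: 85.4
```

{"op": "arm_command", "data": {
  "rot": [
    [0,0,-4],
    [0,0,-4],
    [0,0,-4],
    [0,0,-4],
    [0,0,-4]
  ],
  "slide": [
    [-5,-38,0],
    [-5,-38,0],
    [-5,-38,0],
    [-5,-38,0],
    [-5,-38,0]
  ],
  "gripper": [60,50,40,40,40]
}}

```text
clock: 10.13
eef_pos: [551.1, -126.6, 358.5]
tool_rot: [3.141, 0.006, 0.261]
force: [0.7, -0.3, -0.0]
width: 40.0
```

{"op": "arm_command", "data": {
  "rot": [
    [0,0,-2],
    [0,0,-2],
    [0,0,0],
    [0,0,0],
    [0,0,0]
  ],
  "slide": [
    [-5,-36,-10],
    [-5,-34,-10],
    [-5,-30,-10],
    [0,-16,0],
    [0,0,0]
  ],
  "gripper": [40,40,40,40,40]
}}

```text
clock: 10.55
eef_pos: [527.2, -258.2, 322.1]
tool_rot: [3.138, 0.016, 0.167]
force: [-0.0, 0.2, 0.3]
width: 39.9
```

```bash
python3 snap.py wrist w4
```

```text
10.55 [ 527.2 -258.2  322.1] [3.138 0.016 0.167] [ 0.07  0.5   0.53  1.58 -0.26  1.15  0.82] [ 0.01 -0.03  0.06]
```

View pics/w4.png

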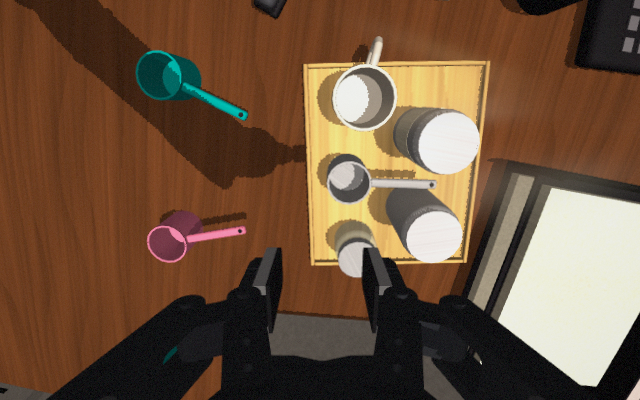

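```bash
python3 - <<'E'
from h import *
z=np.load("pics/w4.npz");c={k:z[k] for k in('fx','fy','cx','cy','D','xyz','attitude')}
P=pts(c,z['d']); a=lambda d:np.degrees(np.arctan2(d[1],d[0]))
u0,v0=322,155
sub=np.zeros(z['d'].shape,bool); sub[150:210,320:445]=True
m=sub&(abs(P[...,2]-71)<5)&(P[...,2]>67); q=P[m][:,:2].astype(np.float32)
print(len(q),cv2.minEnclosingCircle(q),np.median(P[m][:,2]))
E2=cv2.fitEllipse(np.argwhere(m)[:,::-1].astype(np.float32)); print(E2)
h=sub&(abs(P[...,2]-64)<6); h[:,:376]=False; q=P[h][:,:2].astype(np.float32)
print(len(q),cv2.minAreaRect(q),np.median(P[h][:,2])); l=cv2.fitLine(q,cv2.DIST_L2,0,.01,.01).ravel();print(l,a(l[:2]))
for nm,b,hh in [("mug",(60,135,325,400),91),("jar",(215,280,330,385),81),("tin1",(105,180,390,485),131),("tin2",(180,270,390,470),131)]:
    s=np.zeros_like(sub); s[b[0]:b[1],b[2]:b[3]]=True; k=s&(abs(P[...,2]-hh)<5); q=P[k][:,:2].astype(np.float32); print(nm,cv2.minEnclosingCircle(q))
cv2.imwrite("pics/w4z.png",cv2.resize(z['p'][50:270,300:500,::-1],None,fx=2.7,fy=2.7,interpolation=cv2.INTER_CUBIC))
E
```

```text
649 ((607.4072265625, -278.103515625), 74.19449615478516) 70.51042443317027
((376.12353515625, 182.4591827392578), (48.00363540649414, 100.55717468261719), 89.31864166259766)
693 ((639.322998046875, -271.12994384765625), (64.9108657836914, 79.52728271484375), 58.86832809448242) 66.4429057301773
[ 9.9200362e-01  1.2620953e-01  6.3806964e+02 -2.6747116e+02] 7.250609
mug ((558.6224365234375, -170.4500732421875), 37.2633171081543)
jar ((592.5963745117188, -375.6477966308594), 27.44132423400879)
tin1 ((651.0320434570312, -201.20140075683594), 33.14909362792969)
tin2 ((664.8489379882812, -307.7047424316406), 33.179954528808594)
```

View pics/w4z.png

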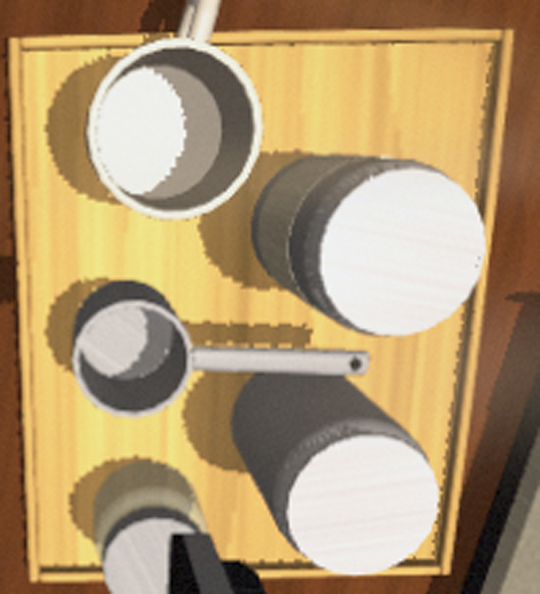

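```bash
python3 - <<'E'
from h import *
z=np.load("pics/w4.npz");c={k:z[k] for k in('fx','fy','cx','cy','D','xyz','attitude')}
f=lambda x,y:(300+x/2.7,50+y/2.7)
a=lambda d:np.degrees(np.arctan2(d[1],d[0]))
r=plane(c,[f(75,356.5),f(192,356.5),f(133,299),f(133,414)],71)
o=r[:,:2].mean(0);print(r.round(1),o, (r[:2,:2].mean(0)+r[2:,:2].mean(0))/2)
h=plane(c,[f(356,363),f(205,358)],66)[:,:2]; print(h,a(h[0]-h[1]),a(h[0]-o),np.linalg.norm(h[0]-o))
for n in("side","top"):
    from cell import get_calibration
    z=np.load(f"pics/{n}0.npz");cc=get_calibration(n);print(n,proj(cc,[*o,71]),proj(cc,[*o,6]))
E
```

```text
[[ 535.4 -278.9   71. ]
 [ 590.4 -269.4   71. ]
 [ 557.4 -247.1   71. ]
 [ 568.2 -302.5   71. ]] [ 562.84438857 -274.46822042] [ 562.84438857 -274.46822042]
[[ 670.38661484 -260.17550613]
 [ 597.63018893 -270.22088533]] 7.86104895560505 7.5704319938825675 108.48784315378431
side [[334.8167081  187.24311364]] [[334.67290031 197.51637851]]
top [[351.82913655 197.71410147]] [[350.84474814 199.97525511]]
```

{"op": "arm_command", "data": {
  "rot": [
    [0,-0.9,-1.8],
    [0,0,0],
    [0,0,0],
    [0,0,0],
    [0,0,0]
  ],
  "slide": [
    [8,-20,-30],
    [0,0,-38],
    [0,0,-38],
    [0,0,-38],
    [0,0,-30]
  ],
  "gripper": [36,36,36,36,36]
}}

```text
clock: 11.02
eef_pos: [541.7, -271.0, 147.5]
tool_rot: [3.134, -0.016, 0.142]
force: [0.6, 0.3, -0.2]
width: 35.8
```

{"op": "arm_command", "data": {
  "rot": [
    [0,0,0],
    [0,0,0]
  ],
  "slide": [
    [0,0,0],
    [0,0,0]
  ],
  "gripper": [36,36]
}}

```text
clock: 11.18
eef_pos: [538.6, -264.2, 140.6]
tool_rot: [-3.14, -0.005, 0.145]
force: [0.2, -0.7, 1.0]
width: 35.9
```

{"op": "arm_command", "data": {
  "rot": [
    [0,0,-0.5],
    [0,0,0],
    [0,0,0],
    [0,0,0]
  ],
  "slide": [
    [-2,-14,-20],
    [0,0,-20],
    [0,0,0],
    [0,0,0]
  ],
  "gripper": [36,36,36,36]
}}

```text
clock: 11.52
eef_pos: [542.5, -275.4, 106.4]
tool_rot: [3.141, -0.014, 0.143]
force: [0.5, -0.8, 0.8]
width: 35.8
```

```bash
python3 snap.py wrist w5
```

```text
11.5167 [ 542.5 -275.4  106.4] [ 3.141 -0.014  0.143] [ 0.19  0.76  0.39  1.77 -0.44  0.7   0.97] [-0.    0.03  0.02]
```

View pics/w5.png

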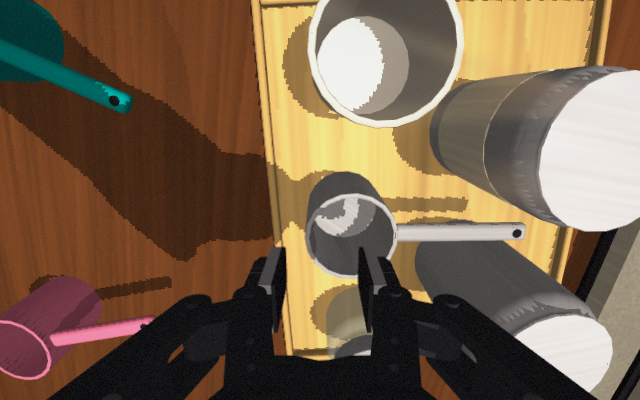

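```bash
python3 - <<'E'
from h import *
z=np.load("pics/w5.npz");c={k:z[k] for k in('fx','fy','cx','cy','D','xyz','attitude')}
r=plane(c,[(306,234),(397,234),(351,193.5),(351,277)],71)
print(r.round(1),r[:,:2].mean(0)); print(proj(c,[542.5,-275.4,106.4]),proj(c,[535.6,-278,71]))
E
```

```text
[[ 534.3 -277.    71. ]
 [ 590.  -269.5   71. ]
 [ 557.3 -247.7   71. ]
 [ 566.9 -303.    71. ]] [ 562.12962906 -274.30998697]
[[320.11929356 260.75212382]] [[307.9145181  235.70618632]]
```

{"op": "arm_command", "data": {
  "rot": [
    [0,0.7,0],
    [0,0,0],
    [0,0,0]
  ],
  "slide": [
    [-6,-3,-10],
    [0,0,0],
    [0,0,0]
  ],
  "gripper": [36,36,36]
}}

```text
clock: 11.82
eef_pos: [539.2, -278.1, 100.6]
tool_rot: [3.14, -0.007, 0.146]
force: [0.2, 0.3, -0.4]
width: 36.3
```

{"op": "arm_command", "data": {
  "rot": [
    [0,0.4,0],
    [0,0,0],
    [0,0,0],
    [0,0,0]
  ],
  "slide": [
    [-4,0,-10],
    [0,0,-14],
    [0,0,-6],
    [0,0,0]
  ],
  "gripper": [36,36,36,36]
}}

```text
clock: 12.15
eef_pos: [535.7, -278.6, 70.7]
tool_rot: [3.139, -0.003, 0.146]
force: [0.1, 0.0, 0.4]
width: 35.8
```

{"op": "arm_command", "data": {
  "rot": [
    [0,0,0],
    [0,0,0],
    [0,0,0],
    [0,0,0]
  ],
  "slide": [
    [0,0,-12],
    [0,0,-12],
    [0,0,-4],
    [0,0,0]
  ],
  "gripper": [36,36,36,36]
}}

```text
clock: 12.48
eef_pos: [535.4, -278.6, 39.8]
tool_rot: [3.14, -0.002, 0.146]
force: [0.6, -0.2, 0.3]
width: 36.0
```

{"op": "arm_command", "data": {
  "rot": [
    [0,0,0],
    [0,0,0],
    [0,0,0],
    [0,0,0],
    [0,0,0]
  ],
  "slide": [
    [0,0,0],
    [0,0,0],
    [0,0,0],
    [0,0,0],
    [0,0,0]
  ],
  "gripper": [20,10,0,0,0]
}}

```text
clock: 12.9
eef_pos: [535.4, -278.9, 39.9]
tool_rot: [3.139, -0.002, 0.146]
force: [-0.2, -0.3, -1.6]
width: 3.6
```

{"op": "arm_command", "data": {
  "rot": [
    [0,0,0],
    [0,0,0],
    [0,0,0],
    [0,0,0],
    [0,0,0]
  ],
  "slide": [
    [0,0,12],
    [0,0,25],
    [0,0,35],
    [0,0,38],
    [0,0,35]
  ],
  "gripper": [0,0,0,0,0]
}}

```text
clock: 13.32
eef_pos: [529.1, -275.2, 185.1]
tool_rot: [-3.134, 0.012, 0.145]
force: [0.8, 0.4, -1.5]
width: 3.4
```

```bash
python3 st.py; python3 - <<'E'
from h import *
from cell import get_calibration
c=get_calibration("top"); z=np.load("pics/top0.npz"); P=pts(c,z['d']); p=z['p'].astype(int)
s=np.zeros(p.shape[:2],bool); s[210:245,270:320]=True
k=s&(P[...,2]>25); q=P[k][:,:2].astype(np.float32);print("stapler",len(q),cv2.minAreaRect(q),cv2.boxPoints(cv2.minAreaRect(q)).round())
s[:]=0; s[175:205,270:305]=True; k=s&(P[...,2]>12); q=P[k][:,:2].astype(np.float32);print("note",cv2.minAreaRect(q))
s[:]=0; s[225:270,320:345]=True;k=s&(P[...,2]>15); q=P[k][:,:2].astype(np.float32);print("teal",q.min(0),q.max(0))
# occupancy grid x 300-560,y 0-400
for x in range(320,600,20):
    print(x,''.join('#' if ((abs(P[...,0]-x)<10)&(abs(P[...,1]-y)<10)&(P[...,2]>10)).sum()>1 else '.' for y in range(440,-60,-20)))
E
python3 snap.py side s1; python3 snap.py wrist w6
```

```text
13.3167 [ 529.1 -275.2  185.1] [-179.57    0.69    8.3 ] F [ 0.8  0.4 -1.5] T [-0.07 -0.08  0.06] 3.4 q7 0.92
stapler 209 ((439.03961181640625, -23.46539306640625), (128.43434143066406, 32.325035095214844), 68.82246398925781) [[401. -78.]
 [431. -89.]
 [477.  31.]
 [447.  42.]]
note ((606.0255737304688, -2.1686477661132812), (77.38367462158203, 90.87342071533203), 5.152823448181152)
teal [ 280.05566 -222.66263] [ 414.11032 -161.6165 ]
320 ......................#..
340 .........................
360 .........................
380 .........................
400 .........................
420 ......................###
440 ....................#####
460 ....................####.
480 .....................#...
500 .....#..###..............
520 ........######...........
540 .......########..........
560 .......#######......###..
580 ....#..#######......#####
13.3167 [ 529.1 -275.2  185.1] [-3.134  0.012  0.145] [ 0.15  0.65  0.47  1.72 -0.36  0.87  0.92] [-0.07 -0.08  0.06]
13.3667 [ 532.6 -277.9  192.4] [-3.141e+00  2.000e-03  1.440e-01] [ 0.14  0.65  0.47  1.71 -0.36  0.88  0.92] [-0.1  -0.08  0.  ]
```

View pics/w6.png

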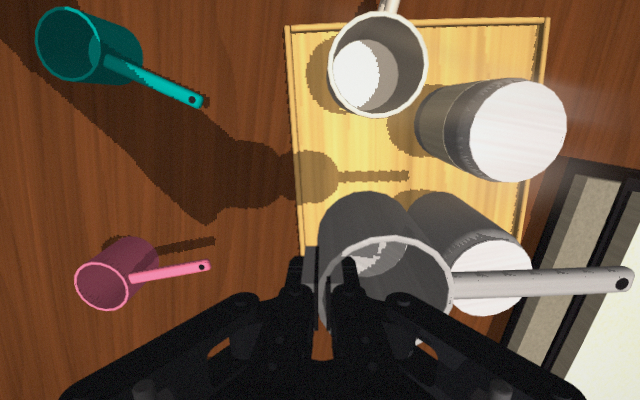

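View pics/s1.png

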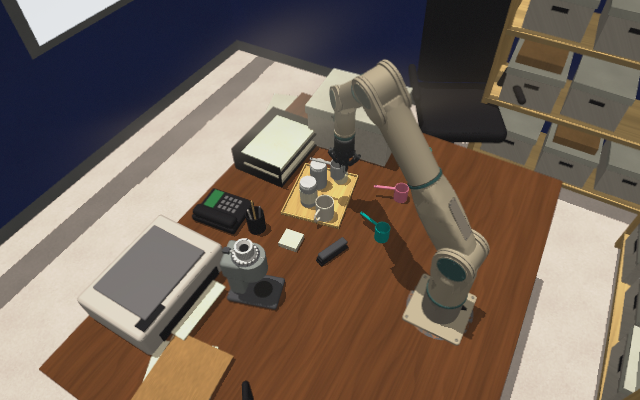

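{"op": "arm_command", "data": {
  "rot": [
    [0,0,0],
    [0,0,-3],
    [0,0,-6],
    [0,0,-6],
    [0,0,-6]
  ],
  "slide": [
    [-5,15,0],
    [-8,30,0],
    [-8,36,0],
    [-8,36,0],
    [-8,36,0]
  ],
  "gripper": [0,0,0,0,0]
}}

```text
clock: 13.83
eef_pos: [495.2, -132.6, 196.4]
tool_rot: [3.131, -0.01, -0.251]
force: [0.9, 0.5, -0.7]
width: 3.8
```

{"op": "arm_command", "data": {
  "rot": [
    [0,0,-6.5],
    [0,0,-6.5],
    [0,0,-6.5],
    [0,0,-6.5],
    [0,0,-6.5]
  ],
  "slide": [
    [-8,36,0],
    [-8,36,0],
    [-8,36,0],
    [-8,36,0],
    [-8,36,0]
  ],
  "gripper": [0,0,0,0,0]
}}

```text
clock: 14.25
eef_pos: [450.9, 55.6, 198.5]
tool_rot: [3.136, -0.01, -0.852]
force: [1.2, 0.7, -1.2]
width: 3.6
```

{"op": "arm_command", "data": {
  "rot": [
    [0,0,-6.5],
    [0,0,-6.5],
    [0,0,-6.5],
    [0,0,-6.5],
    [0,0,0]
  ],
  "slide": [
    [-8,36,0],
    [-8,36,0],
    [-8,36,0],
    [0,20,0],
    [0,0,0]
  ],
  "gripper": [0,0,0,0,0]
}}

```text
clock: 14.67
eef_pos: [420.3, 199.8, 199.3]
tool_rot: [3.136, -0.002, -1.321]
force: [0.1, -0.5, -1.9]
width: 3.6
```

```bash
python3 st.py
```

```text
14.6667 [420.3 199.8 199.3] [ 1.7968e+02 -1.4000e-01 -7.5670e+01] F [ 0.1 -0.5 -1.9] T [ 0.07 -0.02  0.02] 3.6 q7 -1.05
```

{"op": "arm_command", "data": {
  "rot": [
    [0,0,-6],
    [0,0,0],
    [0,0,0],
    [0,0,0],
    [0,0,0]
  ],
  "slide": [
    [3,20,-30],
    [2,20,-38],
    [0,10,-38],
    [0,0,-20],
    [0,0,0]
  ],
  "gripper": [0,0,0,0,0]
}}

```text
clock: 15.08
eef_pos: [426.6, 254.7, 71.7]
tool_rot: [-3.139, 0.003, -1.419]
force: [-1.1, -0.5, -1.0]
width: 3.6
```

{"op": "arm_command", "data": {
  "rot": [
    [0,0,0],
    [0,0,0],
    [0,0,0]
  ],
  "slide": [
    [0,0,-8],
    [0,0,0],
    [0,0,0]
  ],
  "gripper": [0,0,0]
}}

```text
clock: 15.33
eef_pos: [427.3, 252.7, 65.3]
tool_rot: [-3.14, 0.003, -1.42]
force: [-0.1, 0.7, 0.0]
width: 3.2
```

```bash
python3 st.py
```

```text
15.3333 [427.3 252.7  65.3] [-1.799e+02  1.700e-01 -8.134e+01] F [-0.1  0.7  0. ] T [-0.01  0.05 -0.  ] 3.2 q7 -0.99
```

{"op": "arm_command", "data": {
  "rot": [
    [0,0,0],
    [0,0,0],
    [0,0,0],
    [0,0,0],
    [0,0,0]
  ],
  "slide": [
    [0,0,-12],
    [0,0,-10],
    [0,0,-4],
    [0,0,-2],
    [0,0,0]
  ],
  "gripper": [0,0,0,0,0]
}}

```text
clock: 15.75
eef_pos: [432.4, 251.8, 43.8]
tool_rot: [-3.129, 0.006, -1.422]
force: [-0.3, 0.5, -1.3]
width: 3.1
```

```bash
python3 st.py
```

```text
15.75 [432.4 251.8  43.8] [-179.27    0.37  -81.48] F [-0.3  0.5 -1.3] T [ 0.02  0.01 -0.01] 3.1 q7 -0.97
```

{"op": "arm_command", "data": {
  "rot": [
    [0,0,0],
    [0,0,0],
    [0,0,0]
  ],
  "slide": [
    [0,0,-6],
    [0,0,-3],
    [0,0,0]
  ],
  "gripper": [0,0,0]
}}

```text
clock: 16.0
eef_pos: [433.8, 252.0, 36.1]
tool_rot: [-3.126, 0.007, -1.422]
force: [-0.1, 0.3, -0.5]
width: 3.1
```

```bash
python3 st.py
```

```text
16.0 [433.8 252.   36.1] [-179.08    0.42  -81.47] F [-0.1  0.3 -0.5] T [0.02 0.02 0.  ] 3.1 q7 -0.97
```

{"op": "arm_command", "data": {
  "rot": [
    [0,0,0],
    [0,0,0],
    [0,0,0]
  ],
  "slide": [
    [0,0,-3],
    [0,0,0],
    [0,0,0]
  ],
  "gripper": [0,0,0]
}}

```text
clock: 16.25
eef_pos: [434.2, 252.3, 33.9]
tool_rot: [-3.125, 0.009, -1.422]
force: [-0.4, -0.5, 2.4]
width: 3.0
```

```bash
python3 st.py
```

```text
16.25 [434.2 252.3  33.9] [-179.03    0.51  -81.48] F [-0.4 -0.5  2.4] T [-0.2   0.23 -0.02] 3.0 q7 -0.97
```

Contact (about +3 N change). Release and rise.

{"op": "arm_command", "data": {
  "rot": [
    [0,0,0],
    [0,0,0],
    [0,0,0],
    [0,0,0]
  ],
  "slide": [
    [0,0,0],
    [0,0,0],
    [0,0,0],
    [0,0,0]
  ],
  "gripper": [15,28,28,28]
}}

```text
clock: 16.58
eef_pos: [434.6, 252.3, 33.8]
tool_rot: [-3.124, 0.009, -1.422]
force: [0.8, 0.6, -0.5]
width: 27.7
```

{"op": "arm_command", "data": {
  "rot": [
    [0,0,0],
    [0,0,0],
    [0,0,0],
    [0,0,0],
    [0,0,0]
  ],
  "slide": [
    [0,0,15],
    [0,0,25],
    [0,0,35],
    [0,0,35],
    [0,0,30]
  ],
  "gripper": [28,28,28,28,28]
}}

```text
clock: 17.0
eef_pos: [429.6, 249.6, 172.5]
tool_rot: [-3.138, 0.002, -1.424]
force: [0.3, 1.2, 0.6]
width: 27.9
```

```bash
python3 snap.py wrist w7
```

```text
17.0 [429.6 249.6 172.5] [-3.138e+00  2.000e-03 -1.424e+00] [-1.16  0.67  0.92  2.02 -0.74  0.82 -1.23] [ 0.06 -0.03 -0.04]
```

View pics/w7.png

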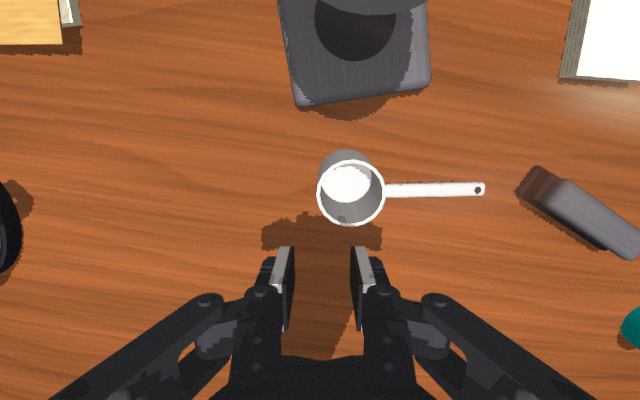

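```bash
python3 - <<'E'
from h import *
z=np.load("pics/w7.npz");c={k:z[k] for k in('fx','fy','cx','cy','D','xyz','attitude')}
a=lambda d:np.degrees(np.arctan2(d[1],d[0]))
im=z['p']; cv2.imwrite("pics/w7z.png",cv2.resize(im[0:240,270:500,::-1],None,fx=2.5,fy=2.5,interpolation=cv2.INTER_CUBIC))
r=plane(c,[(317,192),(385.5,192),(351,159.5),(351,226)],65)[:,:2]
o=r.mean(0);print(r,o)
h=plane(c,[(478,189.5),(400,190.5)],60)[:,:2];print(h,a(h[0]-o),a(h[0]-h[1]),np.linalg.norm(h[0]-o))
th=np.radians(a(h[0]-o));print("hold",o+95*np.array([np.cos(th),np.sin(th)]))
P=pts(c,z['d']);g=(abs(P[...,2]-25)<6)&(P[...,0]>450)
q=P[g][:,:2].astype(np.float32);print(cv2.minAreaRect(q))
E
```

```text
[[436.99558    254.59880387]
 [445.27054283 198.51006487]
 [467.72499098 231.43096997]
 [411.39587823 221.59847044]] [440.34674801 226.53457729]
[[457.85627275 119.35593347]
 [447.14707463 185.39293721]] -80.72168587502436 -80.78855515392134 108.59947120725438
hold [455.663626   132.77748023]
((509.4511413574219, 260.9556579589844), (181.3221893310547, 582.5619506835938), 8.322458267211914)
```

View pics/w7z.png

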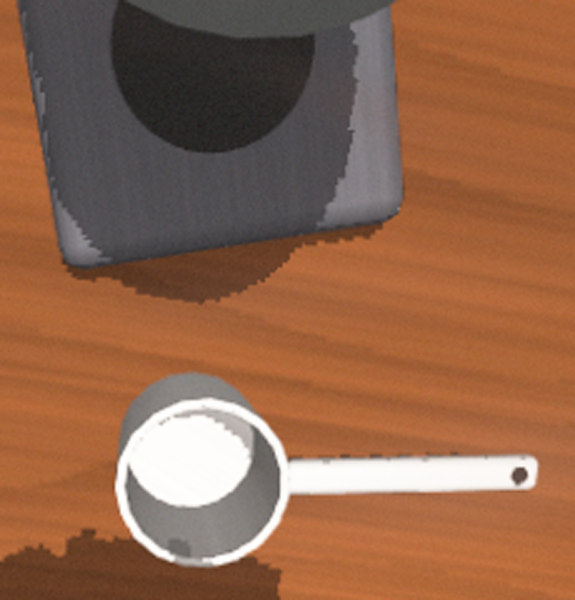

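{"op": "arm_command", "data": {
  "rot": [
    [0,0,7],
    [0,0,7],
    [0,0,7],
    [0,0,7],
    [0,0,7]
  ],
  "slide": [
    [3,-12,0],
    [3,-12,0],
    [3,-12,0],
    [3,-12,0],
    [3,-12,0]
  ],
  "gripper": [40,40,40,40,40]
}}

```text
clock: 17.47
eef_pos: [449.1, 193.5, 180.1]
tool_rot: [-3.123, 0.005, -0.796]
force: [-0.4, -1.3, 0.0]
width: 40.3
```

{"op": "arm_command", "data": {
  "rot": [
    [0,0,7],
    [0,0,7],
    [0,0,7],
    [0,0,7],
    [0,0,7]
  ],
  "slide": [
    [2,-12,0],
    [2,-12,0],
    [2,-12,-10],
    [2,-12,-10],
    [2,-5,-10]
  ],
  "gripper": [40,40,40,40,40]
}}

```text
clock: 17.88
eef_pos: [461.2, 137.0, 151.2]
tool_rot: [-3.119, 0.001, -0.173]
force: [-0.7, -0.1, -0.1]
width: 40.3
```

{"op": "arm_command", "data": {
  "rot": [
    [0,0,7],
    [0,0,6],
    [0,0,3],
    [0,0,0]
  ],
  "slide": [
    [0,0,-10],
    [0,0,-10],
    [0,0,0],
    [0,0,0]
  ],
  "gripper": [40,40,40,40]
}}

```text
clock: 18.22
eef_pos: [461.1, 133.8, 128.8]
tool_rot: [-3.119, 0.002, 0.118]
force: [0.5, -0.3, 0.4]
width: 39.9
```

```bash
python3 st.py
```

```text
18.2167 [461.1 133.8 128.8] [-1.7871e+02  1.0000e-01  6.7700e+00] F [ 0.5 -0.3  0.4] T [-0.02 -0.06 -0.02] 39.9 q7 0.23
```

{"op": "arm_command", "data": {
  "rot": [
    [-1.3,0,2.5],
    [0,0,0],
    [0,0,0],
    [0,0,0]
  ],
  "slide": [
    [-5,-1,-20],
    [0,0,-20],
    [0,0,0],
    [0,0,0]
  ],
  "gripper": [40,40,40,40]
}}

```text
clock: 18.55
eef_pos: [457.4, 132.5, 88.6]
tool_rot: [3.141, 0.002, 0.156]
force: [-0.2, -0.4, 0.5]
width: 39.9
```

```bash
python3 st.py
```

```text
18.55 [457.4 132.5  88.6] [1.7996e+02 1.1000e-01 8.9500e+00] F [-0.2 -0.4  0.5] T [ 0.02 -0.03  0.02] 39.9 q7 0.28
```

{"op": "arm_command", "data": {
  "rot": [
    [0,0,0],
    [0,0,0],
    [0,0,0],
    [0,0,0],
    [0,0,0]
  ],
  "slide": [
    [-2,0,-18],
    [0,0,-18],
    [0,0,-12],
    [0,0,-3],
    [0,0,0]
  ],
  "gripper": [40,40,40,40,40]
}}

```text
clock: 18.97
eef_pos: [459.1, 133.4, 40.4]
tool_rot: [3.141, -0.006, 0.152]
force: [0.0, 0.4, 0.0]
width: 39.6
```

```bash
python3 st.py
```

```text
18.9667 [459.1 133.4  40.4] [179.98  -0.36   8.69] F [0.  0.4 0. ] T [ 0.02  0.01 -0.02] 39.6 q7 0.32
```

{"op": "arm_command", "data": {
  "rot": [
    [0,0.4,0.6],
    [0,0,0],
    [0,0,0],
    [0,0,0],
    [0,0,0]
  ],
  "slide": [
    [-3,0,-3],
    [0,0,0],
    [0,0,0],
    [0,0,0],
    [0,0,0]
  ],
  "gripper": [40,30,20,10,5]
}}

```text
clock: 19.38
eef_pos: [458.0, 134.0, 40.6]
tool_rot: [-3.14, -0.004, 0.162]
force: [0.0, 0.1, -1.6]
width: 10.3
```

{"op": "arm_command", "data": {
  "rot": [
    [0,0,0],
    [0,0,0],
    [0,0,0]
  ],
  "slide": [
    [0,0,0],
    [0,0,0],
    [0,0,0]
  ],
  "gripper": [2,2,2]
}}

```text
clock: 19.63
eef_pos: [458.3, 134.1, 41.2]
tool_rot: [-3.14, -0.005, 0.162]
force: [0.5, -0.8, -1.7]
width: 10.6
```

```bash
python3 st.py
```

```text
19.6333 [458.3 134.1  41.2] [-179.93   -0.28    9.31] F [ 0.5 -0.8 -1.7] T [-0.12 -0.02  0.01] 10.6 q7 0.33
```

{"op": "arm_command", "data": {
  "rot": [
    [0,0,0],
    [0,0,0],
    [0,0,0],
    [0,0,0]
  ],
  "slide": [
    [0,0,10],
    [0,0,15],
    [0,0,15],
    [0,0,0]
  ],
  "gripper": [2,2,2,2]
}}

```text
clock: 19.97
eef_pos: [457.2, 133.4, 83.3]
tool_rot: [-3.141, -0.002, 0.161]
force: [0.5, -0.1, -1.9]
width: 10.7
```

```bash
python3 st.py;python3 snap.py wrist w8
```

```text
19.9667 [457.2 133.4  83.3] [-1.7994e+02 -1.0000e-01  9.2500e+00] F [ 0.5 -0.1 -1.9] T [-0.08 -0.07 -0.03] 10.7 q7 0.3
19.9667 [457.2 133.4  83.3] [-3.141e+00 -2.000e-03  1.610e-01] [-0.55  0.66  0.31  2.13 -0.47  0.42  0.3 ] [-0.08 -0.07 -0.03]
```

View pics/w8.png

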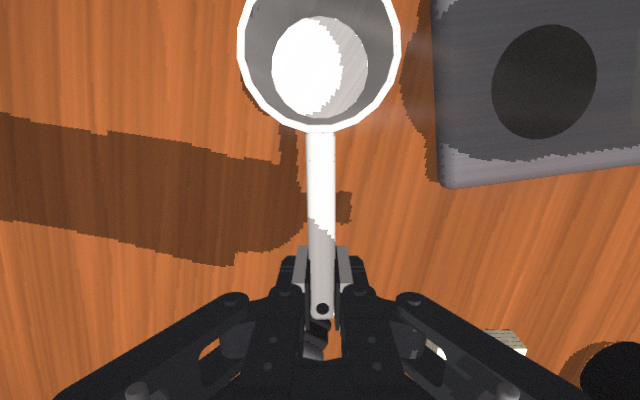

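```bash
python3 - <<'E'
from h import *
z=np.load("pics/w8.npz");c={k:z[k] for k in('fx','fy','cx','cy','D','xyz','attitude')}
im=z['p'].astype(int); a=lambda d:np.degrees(np.arctan2(d[1],d[0]))
m=((im.max(2)<50)).astype(np.uint8); m[:, :460]=0; m[150:]=0
k,l,st,ce=cv2.connectedComponentsWithStats(m); i=1+np.argmax(st[1:,4]); print(st[i],ce[i])
cn=max(cv2.findContours((l==i).astype(np.uint8),0,cv2.CHAIN_APPROX_NONE)[0],key=cv2.contourArea)
w=plane(c,cn.reshape(-1,2),25)[:,:2].astype(np.float32); print(cv2.minEnclosingCircle(w),cv2.fitEllipse(w))
e=plane(c,[(433,60),(439,160),(460,187),(600,167)],25)[:,:2]; print(e,a(e[1]-e[0]),a(e[3]-e[2]))
E
```

```text
[ 496   25  101   90 5896] [550.06919946  65.53273406]
((580.329345703125, 246.64468383789062), 33.47481155395508) ((580.8416748046875, 253.08428955078125), (46.99590301513672, 66.77043151855469), 87.512939453125)
[[507.52640036 244.60832753]
 [526.7314398  186.63682727]
 [545.64549785 171.36248945]
 [638.44734814 200.84278069]] -71.67078444189883 17.623450502157787
```

```bash
python3 - <<'E'
from h import *
z=np.load("pics/w8.npz");c={k:z[k] for k in('fx','fy','cx','cy','D','xyz','attitude')}
cv2.imwrite("pics/w8z.png",cv2.resize(z['p'][0:190,430:640,::-1],None,fx=3.5,fy=3.1,interpolation=cv2.INTER_CUBIC)) 
w=plane(c,[(491.5,88),(597,72),(553,24),(536,139),(508,43),(580,119),(503,124),(589,40)],25)[:,:2].astype(np.float32)
o,r=cv2.minEnclosingCircle(w);print(o,r,np.hypot(*(w-w.mean(0)).T),w.mean(0))
E
```

```text
(580.789306640625, 245.13771057128906) 35.18815612792969 [34.300667 34.00895  33.10059  35.056915 34.852936 35.523594 34.861454
 34.81865 ] [580.4372 245.1935]
```

View pics/w8z.png

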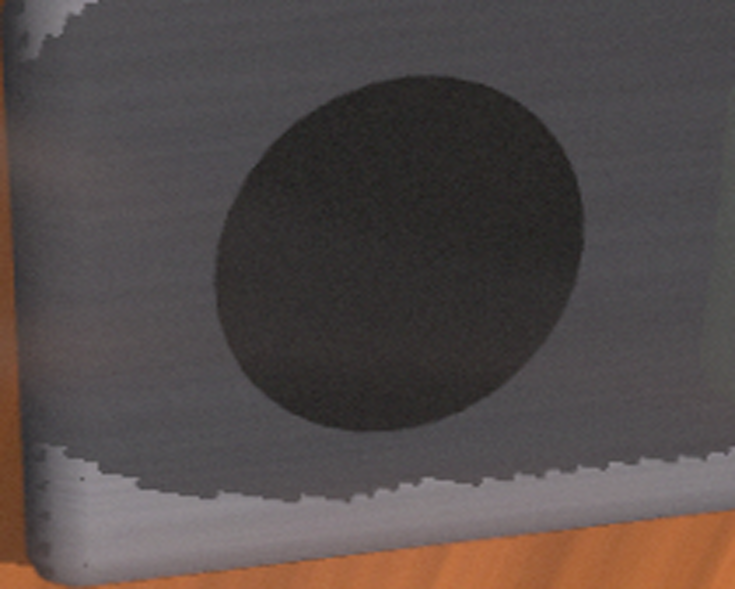

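{"op": "arm_command", "data": {
  "rot": [
    [0,0,-3],
    [0,0,-6],
    [0,0,-6],
    [0,0,-6],
    [0,0,-6]
  ],
  "slide": [
    [-6,14,0],
    [-7,15,0],
    [-7,15,0],
    [-7,15,0],
    [-7,15,0]
  ],
  "gripper": [2,2,2,2,2]
}}

```text
clock: 20.43
eef_pos: [423.3, 205.1, 82.2]
tool_rot: [3.14, -0.003, -0.338]
force: [-0.4, -0.5, -0.5]
width: 10.4
```

{"op": "arm_command", "data": {
  "rot": [
    [0,0,-6],
    [0,0,-6],
    [0,0,-6],
    [0,0,-6],
    [0,0,-6]
  ],
  "slide": [
    [-6,15,0],
    [-6,15,0],
    [-6,15,0],
    [-6,15,0],
    [-6,15,0]
  ],
  "gripper": [2,2,2,2,2]
}}

```text
clock: 20.85
eef_pos: [389.0, 283.1, 79.8]
tool_rot: [3.136, -0.001, -0.889]
force: [0.4, -0.9, -0.6]
width: 10.5
```

```bash
python3 st.py
```

```text
20.85 [389.  283.1  79.8] [ 1.7968e+02 -6.0000e-02 -5.0910e+01] F [ 0.4 -0.9 -0.6] T [-0.01  0.07  0.06] 10.5 q7 -0.71
```

{"op": "arm_command", "data": {
  "rot": [
    [0,0,-6],
    [0,0,-6],
    [0,0,-6],
    [0,0,0],
    [0,0,0]
  ],
  "slide": [
    [-3,12,0],
    [-3,5,0],
    [0,3,-10],
    [0,0,-10],
    [0,0,0]
  ],
  "gripper": [2,2,2,2,2]
}}

```text
clock: 21.27
eef_pos: [377.5, 308.8, 55.7]
tool_rot: [3.131, -0.0, -1.209]
force: [-0.6, 0.3, -1.2]
width: 10.3
```

{"op": "arm_command", "data": {
  "rot": [
    [0,0,0],
    [0,0,0],
    [0,0,0],
    [0,0,0]
  ],
  "slide": [
    [0,0,-6],
    [0,0,-4],
    [0,0,0],
    [0,0,0]
  ],
  "gripper": [2,2,2,2]
}}

```text
clock: 21.6
eef_pos: [377.2, 306.7, 44.0]
tool_rot: [3.128, -0.001, -1.205]
force: [-0.3, 0.2, -0.7]
width: 10.4
```

```bash
python3 st.py
```

```text
21.6 [377.2 306.7  44. ] [ 1.7922e+02 -5.0000e-02 -6.9010e+01] F [-0.3  0.2 -0.7] T [-0.    0.05  0.05] 10.4 q7 -0.95
```

{"op": "arm_command", "data": {
  "rot": [
    [0,0,0],
    [0,0,0],
    [0,0,0],
    [0,0,0]
  ],
  "slide": [
    [0,0,-2],
    [0,0,-2],
    [0,0,0],
    [0,0,0]
  ],
  "gripper": [2,2,2,2]
}}

```text
clock: 21.93
eef_pos: [378.0, 306.3, 40.8]
tool_rot: [3.129, 0.001, -1.205]
force: [-0.2, 0.5, 1.4]
width: 10.5
```

```bash
python3 st.py
```

```text
21.9333 [378.  306.3  40.8] [ 1.7928e+02  5.0000e-02 -6.9050e+01] F [-0.2  0.5  1.4] T [-0.01  0.08 -0.02] 10.5 q7 -0.94
```

Contact. Release and lift straight up.

{"op": "arm_command", "data": {
  "rot": [
    [0,0,0],
    [0,0,0],
    [0,0,0],
    [0,0,0]
  ],
  "slide": [
    [0,0,0],
    [0,0,0],
    [0,0,0],
    [0,0,0]
  ],
  "gripper": [20,40,40,40]
}}

```text
clock: 22.27
eef_pos: [379.2, 306.5, 41.4]
tool_rot: [3.132, 0.001, -1.205]
force: [0.4, -0.9, -0.4]
width: 40.0
```

{"op": "arm_command", "data": {
  "rot": [
    [0,0,0],
    [0,0,0],
    [0,0,0],
    [0,0,0],
    [0,0,7]
  ],
  "slide": [
    [0,0,15],
    [0,0,30],
    [0,0,30],
    [0,0,30],
    [0,0,10]
  ],
  "gripper": [40,40,40,40,40]
}}

```text
clock: 22.68
eef_pos: [377.3, 303.8, 157.7]
tool_rot: [3.124, -0.005, -1.085]
force: [0.3, 0.3, 0.2]
width: 39.8
```

{"op": "arm_command", "data": {
  "rot": [
    [0,0,7.1],
    [0,0,7.1],
    [0,0,7.1],
    [0,0,7.1],
    [0,0,7.1]
  ],
  "slide": [
    [0,0,0],
    [0,0,0],
    [0,0,0],
    [0,0,0],
    [0,0,0]
  ],
  "gripper": [40,40,40,40,40]
}}

```text
clock: 23.1
eef_pos: [379.3, 305.5, 162.1]
tool_rot: [3.133, -0.007, -0.455]
force: [-0.5, 0.1, 0.0]
width: 39.9
```

{"op": "arm_command", "data": {
  "rot": [
    [0,0,7.1],
    [0,0,7.1],
    [0,0,7.1],
    [0,0,7.1],
    [0,0,7.1]
  ],
  "slide": [
    [0,0,0],
    [0,0,0],
    [0,0,0],
    [0,0,0],
    [0,0,0]
  ],
  "gripper": [40,40,40,40,40]
}}

```text
clock: 23.52
eef_pos: [379.2, 305.3, 162.7]
tool_rot: [3.133, -0.008, 0.17]
force: [0.4, -0.1, -0.5]
width: 39.7
```

{"op": "arm_command", "data": {
  "rot": [
    [0,0,7.1],
    [0,0,7.1],
    [0,0,7.1],
    [0,0,7.1],
    [0,0,7.1]
  ],
  "slide": [
    [0,0,0],
    [0,0,0],
    [0,0,0],
    [0,0,0],
    [0,0,0]
  ],
  "gripper": [40,40,40,40,40]
}}

```text
clock: 23.93
eef_pos: [379.2, 304.6, 162.9]
tool_rot: [3.132, -0.009, 0.795]
force: [-0.7, -0.2, -0.7]
width: 40.2
```

{"op": "arm_command", "data": {
  "rot": [
    [0,0,7.1],
    [0,0,7.1],
    [0,0,7.1],
    [0,0,7.1],
    [0,0,7.1]
  ],
  "slide": [
    [0,0,0],
    [0,0,0],
    [0,0,0],
    [0,0,0],
    [0,0,0]
  ],
  "gripper": [40,40,40,40,40]
}}

```text
clock: 24.35
eef_pos: [379.4, 303.7, 163.1]
tool_rot: [3.131, -0.009, 1.42]
force: [0.1, -0.0, -0.8]
width: 40.1
```

{"op": "arm_command", "data": {
  "rot": [
    [0,0,7.1],
    [0,0,7.1],
    [0,0,7.1],
    [0,0,7.1],
    [0,0,0]
  ],
  "slide": [
    [0,0,0],
    [0,0,0],
    [0,0,0],
    [0,0,0],
    [0,0,0]
  ],
  "gripper": [40,40,40,40,40]
}}

```text
clock: 24.77
eef_pos: [379.8, 302.3, 163.2]
tool_rot: [3.131, -0.008, 1.923]
force: [-0.2, 0.2, 1.1]
width: 40.1
```

```bash
python3 st.py;python3 snap.py wrist w9
```

```text
24.7667 [379.8 302.3 163.2] [179.37  -0.45 110.16] F [-0.2  0.2  1.1] T [ 0.01  0.06 -0.06] 40.1 q7 1.17
24.7667 [379.8 302.3 163.2] [ 3.131 -0.008  1.923] [-0.7   0.49 -0.03  2.05  0.02  0.59  1.17] [ 0.01  0.06 -0.06]
```

View pics/w9.png

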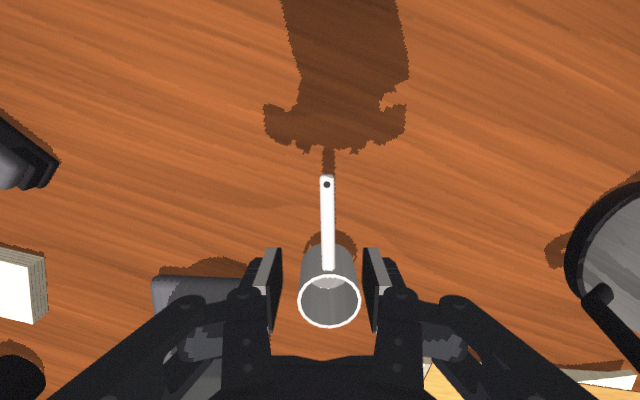

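```bash
python3 - <<'E'
from h import *
z=np.load("pics/w9.npz");c={k:z[k] for k in('fx','fy','cx','cy','D','xyz','attitude')}
a=lambda d:np.degrees(np.arctan2(d[1],d[0]))
r=plane(c,[(298.5,300),(360.5,300),(330,274.5),(330,327)],65)[:,:2]
o=r.mean(0);print(r,o)
h=plane(c,[(326.8,184.5),(329,262)],60)[:,:2];print(h,a(h[0]-o),a(h[0]-h[1]),np.linalg.norm(h[0]-o))
th=np.radians(a(h[0]-o));print("hold",o+95*np.array([np.cos(th),np.sin(th)]))
E
```

```text
[[475.28393737 314.87403222]
 [456.43597267 367.46029585]
 [441.0587581  332.29581896]
 [493.61767107 352.03948232]] [466.5990848  341.66740734]
[[367.219909   302.01793003]
 [432.38667665 328.27432876]] -158.24939994916937 -158.05495887767438 106.9967365596062
hold [378.36254596 306.46352668]
```

{"op": "arm_command", "data": {
  "rot": [
    [-0.6,0.4,1.6],
    [0,0,0],
    [0,0,0],
    [0,0,0],
    [0,0,0]
  ],
  "slide": [
    [-1,4,-20],
    [0,0,-28],
    [0,0,-20],
    [0,0,-10],
    [0,0,0]
  ],
  "gripper": [40,40,40,40,40]
}}

```text
clock: 25.23
eef_pos: [381.0, 306.9, 83.9]
tool_rot: [3.135, -0.001, 1.926]
force: [0.6, 1.0, 0.1]
width: 40.3
```

```bash
python3 st.py
```

```text
25.2333 [381.  306.9  83.9] [ 1.7961e+02 -3.0000e-02  1.1035e+02] F [0.6 1.  0.1] T [-0.01  0.04 -0.01] 40.3 q7 1.15
```

{"op": "arm_command", "data": {
  "rot": [
    [0,0.3,1.5],
    [0,0,0],
    [0,0,0],
    [0,0,0],
    [0,0,0]
  ],
  "slide": [
    [-3,0,-16],
    [0,0,-16],
    [0,0,-12],
    [0,0,-3],
    [0,0,0]
  ],
  "gripper": [40,40,40,40,40]
}}

```text
clock: 25.65
eef_pos: [379.6, 307.5, 37.1]
tool_rot: [3.136, -0.001, 1.941]
force: [-0.0, 0.3, -0.4]
width: 40.0
```

```bash
python3 st.py
```

```text
25.65 [379.6 307.5  37.1] [ 1.7968e+02 -4.0000e-02  1.1119e+02] F [-0.   0.3 -0.4] T [0.03 0.04 0.03] 40.0 q7 1.16
```

{"op": "arm_command", "data": {
  "rot": [
    [0,0,0.5],
    [0,0,0],
    [0,0,0],
    [0,0,0],
    [0,0,0]
  ],
  "slide": [
    [0,-1,0],
    [0,0,0],
    [0,0,0],
    [0,0,0],
    [0,0,0]
  ],
  "gripper": [30,20,10,4,2]
}}

```text
clock: 26.07
eef_pos: [381.2, 307.5, 40.4]
tool_rot: [3.132, -0.002, 1.947]
force: [-0.6, 0.0, -0.9]
width: 10.7
```

{"op": "arm_command", "data": {
  "rot": [
    [0,0,0],
    [0,0,0],
    [0,0,0]
  ],
  "slide": [
    [0,0,0],
    [0,0,0],
    [0,0,0]
  ],
  "gripper": [2,2,2]
}}

```text
clock: 26.32
eef_pos: [381.4, 307.6, 41.1]
tool_rot: [3.131, -0.002, 1.947]
force: [-0.7, 0.0, -0.9]
width: 10.5
```

{"op": "arm_command", "data": {
  "rot": [
    [0,0,0],
    [0,0,0],
    [0,0,0],
    [0,0,0],
    [0,0,0]
  ],
  "slide": [
    [0,0,8],
    [0,0,12],
    [0,0,12],
    [0,0,6],
    [0,0,0]
  ],
  "gripper": [2,2,2,2,2]
}}

```text
clock: 26.73
eef_pos: [380.6, 306.8, 81.4]
tool_rot: [3.133, -0.001, 1.947]
force: [0.7, 0.6, -0.7]
width: 10.7
```

```bash
python3 snap.py wrist w10;python3 st.py
```

```text
26.7333 [380.6 306.8  81.4] [ 3.133e+00 -1.000e-03  1.947e+00] [-0.72  0.64 -0.03  2.1   0.05  0.39  1.16] [ 0.02  0.03 -0.  ]
26.7833 [380.6 306.8  81. ] [ 1.7952e+02 -6.0000e-02  1.1153e+02] F [ 0.7  1.1 -1.8] T [-0.06  0.1  -0.06] 10.3 q7 1.16
```

View pics/w10.png

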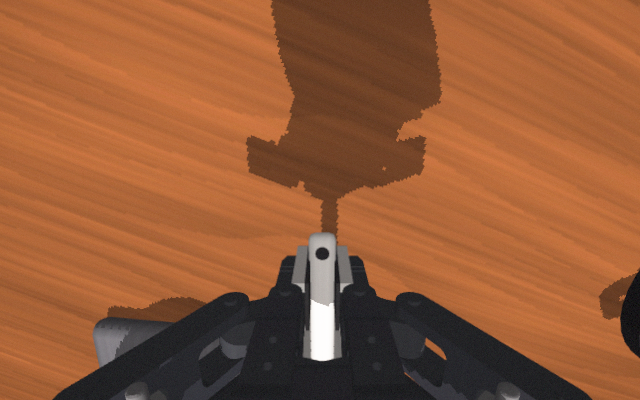

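{"op": "arm_command", "data": {
  "rot": [
    [0,0,-1],
    [0,0,-1],
    [0,0,-1],
    [0,0,0],
    [0,0,0]
  ],
  "slide": [
    [6,-20,3],
    [8,-30,0],
    [8,-30,0],
    [6,-20,0],
    [0,-7,0]
  ],
  "gripper": [2,2,2,2,2]
}}

```text
clock: 27.2
eef_pos: [407.9, 200.6, 83.1]
tool_rot: [3.132, -0.004, 1.901]
force: [0.3, 0.8, -0.4]
width: 10.8
```

{"op": "arm_command", "data": {
  "rot": [
    [0,0,0],
    [0,0,0]
  ],
  "slide": [
    [0,0,0],
    [0,0,0]
  ],
  "gripper": [2,2]
}}

```text
clock: 27.37
eef_pos: [407.4, 198.6, 82.5]
tool_rot: [3.134, -0.004, 1.897]
force: [-0.4, 0.5, -0.9]
width: 10.8
```

```bash
python3 st.py; python3 snap.py side s2; python3 - <<'E'
from h import *
z=np.load("pics/s2.npz");c={k:z[k] for k in('fx','fy','cx','cy','D','xyz','attitude')}
cv2.imwrite("pics/s2z.png",cv2.resize(z['p'][220:330,200:340,::-1],None,fx=5,fy=5,interpolation=cv2.INTER_CUBIC))
E
```

```text
27.3667 [407.4 198.6  82.5] [179.55  -0.21 108.66] F [-0.4  0.5 -0.9] T [-0.06  0.08 -0.03] 10.8 q7 1.3
27.3667 [407.4 198.6  82.5] [ 3.134 -0.004  1.897] [-0.48  0.61 -0.05  2.19  0.08  0.33  1.3 ] [-0.06  0.08 -0.03]
```

View pics/s2z.png

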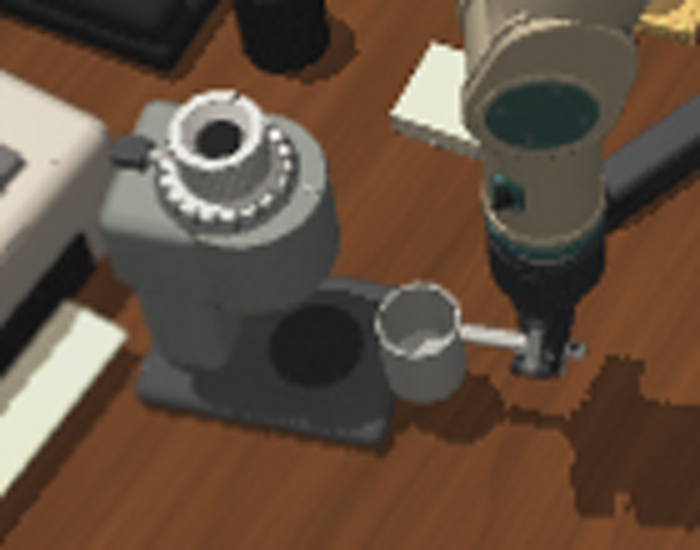

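```bash
python3 - <<'E'
from h import *
z=np.load("pics/s2.npz");c={k:z[k] for k in('fx','fy','cx','cy','D','xyz','attitude')}
print(proj(c,[494.6,228,106.4]), plane(c,[(200+419.5/5-.4,220+320/5-.4),(200+317/5-.4,220+345/5-.4)],106.4)[0], plane(c,[(200+316/5-.4,220+346/5-.4)],25))
E
```

```text
[[282.6294046 283.8927837]] [492.615124   225.61011401 106.4       ] [[576.82310992 242.81177972  25.        ]]
```

{"op": "arm_command", "data": {
  "rot": [
    [0,0,-0.4],
    [0,0,0],
    [0,0,0],
    [0,0,0],
    [0,0,0]
  ],
  "slide": [
    [12,4,1],
    [22,4,0],
    [22,4,0],
    [16,3,0],
    [6,1,0]
  ],
  "gripper": [2,2,2,2,2]
}}

```text
clock: 27.83
eef_pos: [482.5, 224.3, 83.0]
tool_rot: [3.138, -0.008, 1.905]
force: [-0.0, 0.9, -0.7]
width: 10.7
```

{"op": "arm_command", "data": {
  "rot": [
    [0,0,0],
    [0,0,0]
  ],
  "slide": [
    [0,0,0],
    [0,0,0]
  ],
  "gripper": [2,2]
}}

```text
clock: 28.0
eef_pos: [482.4, 227.4, 82.5]
tool_rot: [3.137, -0.009, 1.908]
force: [-0.3, -0.0, -1.6]
width: 10.5
```

```bash
python3 st.py
```

```text
28.0 [482.4 227.4  82.5] [179.73  -0.52 109.33] F [-0.3 -0.  -1.6] T [-0.08  0.09 -0.03] 10.5 q7 1.35
```

{"op": "arm_command", "data": {
  "rot": [
    [0,0,-1],
    [0,0,0],
    [0,0,0],
    [0,0,0]
  ],
  "slide": [
    [7,-8,0],
    [3,-4,0],
    [0,0,0],
    [0,0,0]
  ],
  "gripper": [2,2,2,2]
}}

```text
clock: 28.33
eef_pos: [488.8, 214.5, 82.1]
tool_rot: [-3.141, -0.009, 1.892]
force: [-0.1, -0.0, -1.0]
width: 10.2
```

```bash
python3 st.py
```

```text
28.3333 [488.8 214.5  82.1] [-179.99   -0.51  108.42] F [-0.1 -0.  -1. ] T [-0.02  0.08  0.01] 10.2 q7 1.36
```

{"op": "arm_command", "data": {
  "rot": [
    [-0.3,-0.6,0],
    [0,0,0],
    [0,0,0],
    [0,0,0]
  ],
  "slide": [
    [4,1,-6],
    [0,0,-4],
    [0,0,0],
    [0,0,0]
  ],
  "gripper": [2,2,2,2]
}}

```text
clock: 28.67
eef_pos: [492.2, 214.9, 71.0]
tool_rot: [3.134, 0.0, 1.892]
force: [-0.5, -0.5, -1.0]
width: 10.2
```

```bash
python3 st.py;  python3 snap.py side s3; python3 - <<'E'
from h import *
z=np.load("pics/s3.npz");c={k:z[k] for k in('fx','fy','cx','cy','D','xyz','attitude')}
cv2.imwrite("pics/s3z.png",cv2.resize(z['p'][220:330,200:340,::-1],None,fx=5,fy=5,interpolation=cv2.INTER_CUBIC))
E
python3 snap.py wrist w11
```

```text
28.6667 [492.2 214.9  71. ] [1.7955e+02 2.0000e-02 1.0838e+02] F [-0.5 -0.5 -1. ] T [ 0.01  0.07 -0.  ] 10.2 q7 1.35
28.6667 [492.2 214.9  71. ] [3.134 0.    1.892] [-0.43  0.7  -0.05  1.97  0.08  0.46  1.35] [ 0.01  0.07 -0.  ]
28.7167 [492.1 214.9  71. ] [3.134 0.    1.892] [-0.43  0.7  -0.05  1.97  0.08  0.46  1.35] [-0.02  0.1   0.02]
```

View pics/s3z.png

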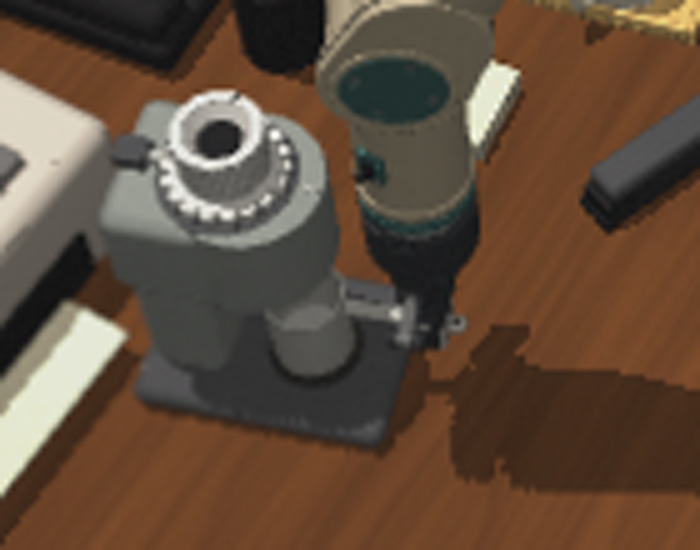

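View pics/w11.png

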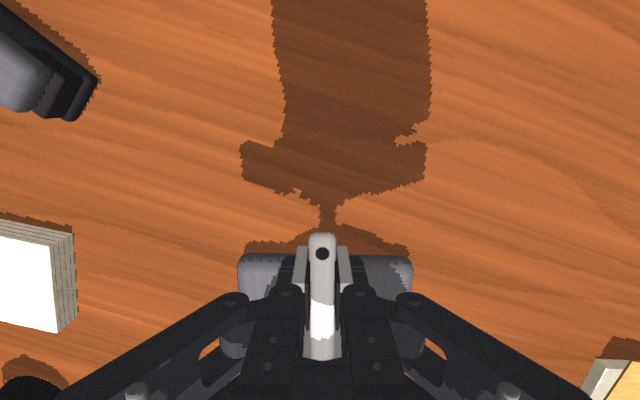

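{"op": "arm_command", "data": {
  "rot": [
    [0,0,0],
    [0,0,0],
    [0,0,0]
  ],
  "slide": [
    [0,1,-2],
    [0,0,-1],
    [0,0,0]
  ],
  "gripper": [2,2,2]
}}

```text
clock: 29.02
eef_pos: [492.3, 216.2, 68.0]
tool_rot: [3.133, 0.0, 1.892]
force: [-0.2, 0.4, -1.4]
width: 10.6
```

```bash
python3 st.py
```

```text
29.0167 [492.3 216.2  68. ] [179.53   0.   108.4 ] F [-0.2  0.4 -1.4] T [-0.05  0.1  -0.06] 10.6 q7 1.35
```

{"op": "arm_command", "data": {
  "rot": [
    [0,0,0],
    [0,0,0],
    [0,0,0],
    [0,0,0]
  ],
  "slide": [
    [0,0,-1.5],
    [0,0,-1],
    [0,0,0],
    [0,0,0]
  ],
  "gripper": [2,2,2,2]
}}

```text
clock: 29.35
eef_pos: [492.4, 216.4, 65.3]
tool_rot: [3.133, -0.0, 1.892]
force: [-0.5, -0.0, -0.7]
width: 10.4
```

```bash
python3 st.py
```

```text
29.35 [492.4 216.4  65.3] [ 1.7951e+02 -1.0000e-02  1.0840e+02] F [-0.5 -0.  -0.7] T [-0.05  0.07  0.01] 10.4 q7 1.35
```

{"op": "arm_command", "data": {
  "rot": [
    [0,0,0],
    [0,0,0],
    [0,0,0],
    [0,0,0]
  ],
  "slide": [
    [0,0,-1],
    [0,0,-0.5],
    [0,0,0],
    [0,0,0]
  ],
  "gripper": [2,2,2,2]
}}

```text
clock: 29.68
eef_pos: [492.4, 216.3, 64.1]
tool_rot: [3.133, -0.0, 1.892]
force: [-0.5, 0.0, 0.8]
width: 10.5
```

```bash
python3 st.py; python3 snap.py side s4; python3 - <<'E'
from h import *
z=np.load("pics/s4.npz");c={k:z[k] for k in('fx','fy','cx','cy','D','xyz','attitude')}
cv2.imwrite("pics/s4z.png",cv2.resize(z['p'][260:315,240:310,::-1],None,fx=10,fy=10,interpolation=cv2.INTER_CUBIC))
E
```

```text
29.6833 [492.4 216.3  64.1] [ 1.7950e+02 -1.0000e-02  1.0839e+02] F [-0.5  0.   0.8] T [-0.03  0.1  -0.01] 10.5 q7 1.35
29.6833 [492.4 216.3  64.1] [ 3.133 -0.     1.892] [-0.43  0.72 -0.05  1.97  0.08  0.45  1.35] [-0.03  0.1  -0.01]
```

View pics/s4z.png

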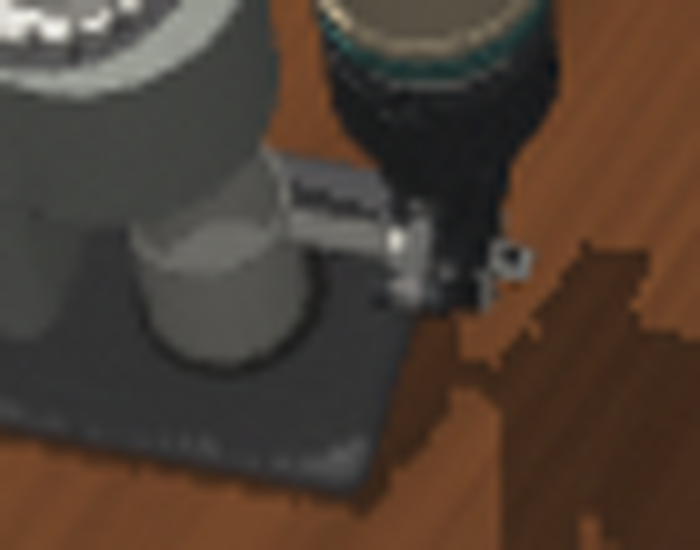

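{"op": "arm_command", "data": {
  "rot": [
    [0,0,0],
    [0,0,0],
    [0,0,0],
    [0,0,0]
  ],
  "slide": [
    [0,0,0],
    [0,0,0],
    [0,0,0],
    [0,0,0]
  ],
  "gripper": [16,24,32,32]
}}

```text
clock: 30.07
eef_pos: [493.2, 216.7, 64.4]
tool_rot: [3.131, -0.0, 1.892]
force: [-0.1, -0.4, 0.6]
width: 32.1
```

```bash
python3 st.py; python3 snap.py side s5; python3 - <<'E'
from h import *
z=np.load("pics/s5.npz");c={k:z[k] for k in('fx','fy','cx','cy','D','xyz','attitude')}
cv2.imwrite("pics/s5z.png",cv2.convertScaleAbs(cv2.resize(z['p'][260:315,240:310,::-1],None,fx=10,fy=10,interpolation=cv2.INTER_CUBIC),alpha=1.8))
E
```

```text
30.0667 [493.2 216.7  64.4] [ 1.7940e+02 -2.0000e-02  1.0839e+02] F [-0.1 -0.4  0.6] T [ 0.02 -0.01 -0.  ] 32.1 q7 1.35
30.0667 [493.2 216.7  64.4] [ 3.131 -0.     1.892] [-0.43  0.72 -0.05  1.97  0.08  0.45  1.35] [ 0.02 -0.01 -0.  ]
```

View pics/s5z.png

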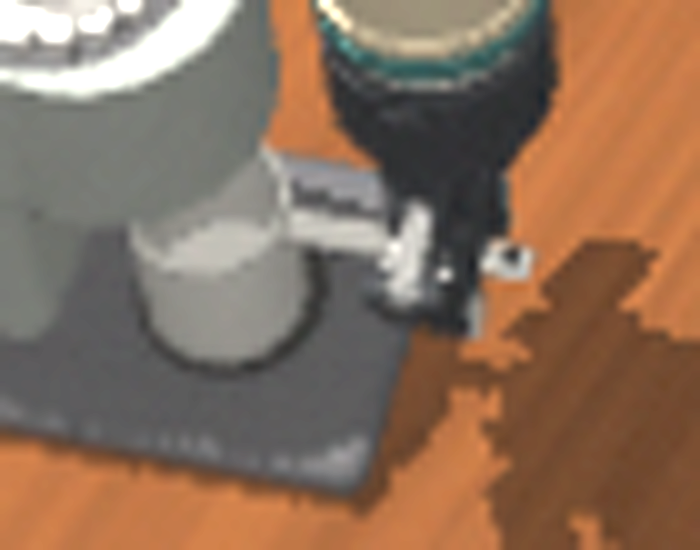

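{"op": "arm_command", "data": {
  "rot": [
    [0,0,0],
    [0,0,0],
    [0,0,0],
    [0,0,0],
    [0,0,0]
  ],
  "slide": [
    [-5,-2,0],
    [-14,-4,0],
    [-19,-6,0],
    [-19,-6,0],
    [-19,-6,5]
  ],
  "gripper": [34,34,34,34,34]
}}

```text
clock: 30.53
eef_pos: [418.5, 193.0, 69.2]
tool_rot: [3.124, -0.001, 1.89]
force: [-0.3, 1.3, -0.5]
width: 34.0
```

{"op": "arm_command", "data": {
  "rot": [
    [0,0,0],
    [0,0,0],
    [0,0,0],
    [0,0,0],
    [0,0,0]
  ],
  "slide": [
    [-10,-10,20],
    [0,-20,35],
    [0,-30,35],
    [0,-30,30],
    [0,-20,10]
  ],
  "gripper": [34,34,34,34,34]
}}

```text
clock: 30.95
eef_pos: [396.9, 83.8, 197.9]
tool_rot: [3.138, -0.001, 1.905]
force: [0.2, 0.5, -0.1]
width: 34.5
```

{"op": "arm_command", "data": {
  "rot": [
    [0,0,0],
    [0,0,0],
    [0,0,0]
  ],
  "slide": [
    [0,-20,0],
    [0,0,0],
    [0,0,0]
  ],
  "gripper": [34,34,34]
}}

```text
clock: 31.2
eef_pos: [397.1, 58.0, 201.9]
tool_rot: [3.131, 0.002, 1.896]
force: [-0.3, 0.2, 0.1]
width: 33.8
```

```bash
python3 st.py; python3 snap.py side s6; python3 snap.py top t6; python3 - <<'E'
from h import *
z=np.load("pics/s6.npz")
cv2.imwrite("pics/s6z.png",cv2.convertScaleAbs(cv2.resize(z['p'][230:320,210:330,::-1],None,fx=6,fy=6,interpolation=cv2.INTER_CUBIC),alpha=1.6))
z=np.load("pics/t6.npz")
cv2.imwrite("pics/t6z.png",cv2.resize(z['p'][140:270,190:470,::-1],None,fx=2.83,fy=2.83,interpolation=cv2.INTER_CUBIC))
E
```

```text
31.2 [397.1  58.  201.9] [1.7942e+02 1.3000e-01 1.0865e+02] F [-0.3  0.2  0.1] T [ 0.04 -0.02 -0.01] 33.8 q7 1.61
31.2 [397.1  58.  201.9] [3.131e+00 2.000e-03 1.896e+00] [-0.13  0.33 -0.11  2.21  0.06  0.6   1.61] [ 0.04 -0.02 -0.01]
31.25 [396.8  58.  201.6] [3.133e+00 2.000e-03 1.897e+00] [-0.13  0.33 -0.11  2.21  0.06  0.6   1.61] [-0.06  0.04  0.04]
```

View pics/s6z.png

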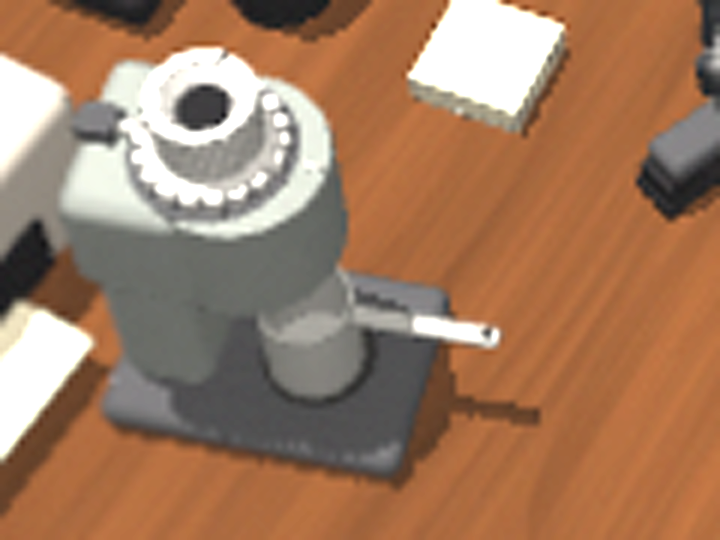

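View pics/t6z.png

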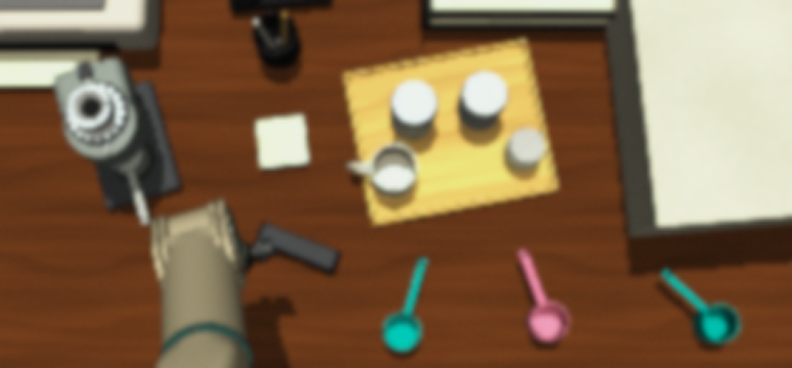

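{"op": "arm_command", "data": {
  "rot": [
    [0,0,0],
    [0,0,0],
    [0,0,0],
    [0,0,0],
    [0,0,0]
  ],
  "slide": [
    [2,25,0],
    [5,35,0],
    [5,35,0],
    [5,20,0],
    [0,0,0]
  ],
  "gripper": [34,34,34,34,34]
}}

```text
clock: 31.72
eef_pos: [411.2, 182.1, 198.7]
tool_rot: [3.138, 0.0, 1.9]
force: [-0.1, 0.4, 0.3]
width: 33.9
```

```bash
python3 snap.py wrist w12
```

```text
31.7167 [411.2 182.1 198.7] [3.138 0.    1.9  ] [-0.39  0.4  -0.12  2.09  0.08  0.65  1.34] [ 0.   -0.03 -0.04]
```

View pics/w12.png

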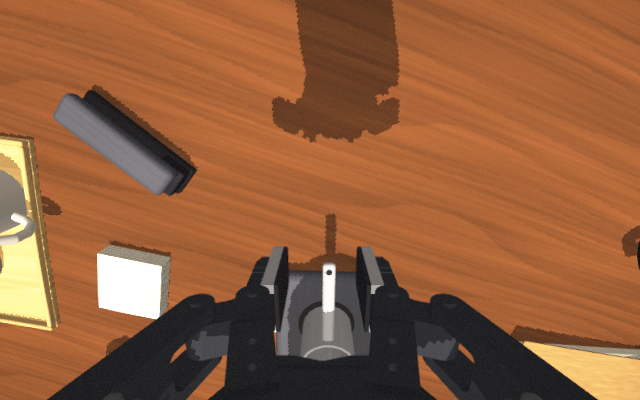

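```bash
python3 - <<'E'
from h import *
z=np.load("pics/w12.npz");c={k:z[k] for k in('fx','fy','cx','cy','D','xyz','attitude')}
cv2.imwrite("pics/w12z.png",cv2.convertScaleAbs(cv2.resize(z['p'][255:365,265:385,::-1],None,fx=5.4,fy=5.4,interpolation=cv2.INTER_CUBIC),alpha=1.7))
h=plane(c,[(329,272)],85)[0,:2];print(h, h+108*np.array([np.cos(np.radians(18.2)),np.sin(np.radians(18.2))]))
E
```

```text
[478.83484702 211.31329668] [581.43182858 245.04546788]
```

View pics/w12z.png

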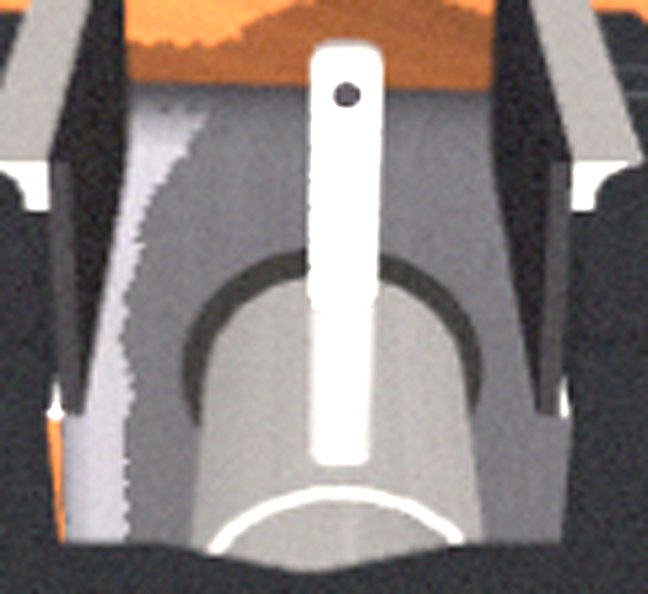

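```bash
python3 -c "
from cell import ctrl,telemetry
print(ctrl.finish_job()); print(telemetry.read_state()['clock'])"
```

```text
the job is handed in; nothing more can be done
None
the job is handed in; nothing more can be done
```

The grinder is set four clicks open and the small steel cup stands upright on its base under the spout, handle to the front. I handed in at about 32 s of the 70 s allowed.

- **Ring:** I turned it clockwise until the torque rose to about 2.9 N m. The gripper slipped a little there, so I let go and looked: the black line was level with the front mark. I then gripped again and turned it back 80°. The line then measured 81.6° from the front mark, which fits four clicks (80°) within picture accuracy.
- **Cup:** I lifted it out by its front wall and set it down on the empty part of the desk. I then gripped the handle twice, to turn the cup round and keep the wrist camera clear of the grinder's head. After that I lowered it onto the black disc. Two views, wrist and side, put it within about 1 mm of the disc's centre.
- **Everything else:** The other things, including the pink and turquoise look-alikes, looked unmoved in the last pictures; the stapler was partly hidden by the hand in the overhead one. At hand-in the hand was open, 200 mm above the desk and touching nothing.

The cameras disagreed by up to about 3 mm on where the disc is. I used a middle value and checked the result against the edge of the disc showing round the cup. No check failed.

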